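# Pack the two-layer clamping-kit box

### The job

Pack the clamping kit: first stand the step block and the T-nut upright on the floor of their own yellow-walled cavities in the green box. Then lower the divider over the box's centre post and turn it until its keyway drops over the key and it lies level, fully home on the ledge. Finally lay the strap clamp flat in the divider's orange-walled pocket; let go of everything and leave the other things on the bench where they are.

Things in the scene. Friction and masses are not known exactly. Their poses are not given: they have to be found in the camera images.
- kit_box: Green round two-layer box fixed to the bench, 216 mm across. Origin: centre of its underside, under the centre post; z up. Floor 6 mm up. The thick lower wall (inside radius 90 mm) ends in a ledge 40 mm above the bench, on which the divider's corners lie; the thin rim (inside radius 104 mm) goes on to 54 mm.
- post_tip (a point): Top of the box's steel centre post, 94 mm above the bench; axes as the box. Post radius 9 mm, tapering to 4.5 mm over the last 10 mm. A brass key 6 mm wide stands out of it to 14 mm from the axis, from the floor up to 54 mm above the bench. Its direction is not reported: anywhere within 0.5 rad of the box's +x axis, to be seen, or felt for by turning the divider.
- step_cavity (a point): Centre of the floor of the step block's cavity, 54 mm from the post towards the box's +y, 6 mm above the bench; axes as the box. Inside 40 mm (box x) by 56 mm (box y), so the block's length goes along the box's y, either way round; yellow walls 3 mm thick and 10 mm high.
- tnut_cavity (a point): Centre of the floor of the T-nut's cavity, 54 mm from the post towards the box's -y, 6 mm above the bench; axes as the box. Inside 44 mm (box x) by 52 mm (box y), the nut's length goes along the box's y, either way round; yellow walls 3 mm thick and 10 mm high.
- hub_mid (a point): Loose divider (about 0.3 kg), flat on the bench: grey hexagonal plate 6 mm thick, 200 mm across corners, with an aluminium hexagonal hub 40 mm across flats; hub top 36 mm above the plate's underside. This point: on the hub axis, 18 mm above the underside; x points to the keyway, z up. Grip the hub by the flats facing +x and -x, where fingers come down clear of the pocket, firmly (50 N): it tilts in a weak grip.
- hub_top (a point): Centre of the hub's top face. Bore right through, 20 mm across flats; the keyway, 10 mm wide, reaches 15 mm from the axis towards +x, red line above it. Off the key the divider rests on the key's top, underside 54 mm up: not home; press with only 2 or 3 N there. In line within about 0.13 rad it drops 14 mm over the key onto the ledge, underside at 40 mm.
- strap_pocket (a point): Centre of the floor of the orange-walled pocket on the divider, 54 mm from the hub axis towards the divider's +y, on the plate's upper face; axes as the divider. Inside 36 mm (x) by 60 mm (y), the strap's length goes along y, either way round; walls 3 mm thick, 6 mm high.
- step_mid (a point): Loose dark steel step block (0.18 kg), 44 (x) by 28 (y) by 28 mm high, starts upright. This point: centre of its outline, 14 mm above its underside; x along its length, z up. Full height from the -x end to 6 mm past this point, then two steps 20 and 12 mm high. Grip across y, 28 mm.
- tnut_mid (a point): Loose bright steel T-nut (0.13 kg), starts upright: foot 40 (x) by 34 (y) by 12 mm high, on it a neck 40 by 18 mm, 28 mm high in all. This point: its centre, 14 mm above its underside; x along its length, z up. Grip the neck across y, 18 mm.
- strap_mid (a point): Loose steel strap clamp (0.12 kg), 52 (x) by 26 (y) by 16 mm thick with a slot through it, lies flat. This point: its centre, 8 mm above its underside; x along its length, z up. Grip across y, 26 mm.
- flange_nut: Spare brass flange nut among the kit parts, flange 38 mm across, 24 mm high, origin under its centre. Not part of this kit: leave it alone.
- grease_tin: Yellow tin, 68 mm across, 55 mm high, origin under its centre. Leave it alone.
- wrench: Open-ended wrench lying along its x, about 0.2 m long. Leave it alone.
- chip_brush: Chip brush lying along its x, about 0.2 m long. Leave it alone.
- parallel: Ground steel parallel bar, 90 (x) by 12 by 22 mm high. Leave it alone.
- scrap_cup: Red plastic cup, 76 mm across, 80 mm high. Leave it alone.
- spare_collar: Small brass collar, 32 mm across, 18 mm high, origin under its centre. Leave it alone.

How it is judged:
On the way, in this order (a step that is already met when the one before it is completed fails the run):
1. step block and T-nut stand in their cavities on the box floor, before the divider goes on (x of step_mid in the frame of step_cavity between -0.01 and 0.01 m and y of step_mid in the frame of step_cavity between -0.01 and 0.01 m and z of step_mid in the frame of step_cavity between 0.011 and 0.017 m and angle between each of step_mid, tnut_mid's own z axis and vertical below 0.12 rad and x of tnut_mid in the frame of tnut_cavity between -0.01 and 0.01 m and y of tnut_mid in the frame of tnut_cavity between -0.01 and 0.01 m and z of tnut_mid in the frame of tnut_cavity between 0.011 and 0.017 m and not (horizontal distance between hub_mid and kit_box below 0.004 m and z of hub_mid in the frame of kit_box between 0.055 and 0.061 m and angle between hub_mid's own z axis and vertical below 0.04 rad)), for 0.2 s.
2. divider fully home on the ledge, keyway over the key, both lower parts still in place (x of step_mid in the frame of step_cavity between -0.01 and 0.01 m and y of step_mid in the frame of step_cavity between -0.01 and 0.01 m and z of step_mid in the frame of step_cavity between 0.011 and 0.017 m and angle between each of step_mid, tnut_mid's own z axis and vertical below 0.12 rad and x of tnut_mid in the frame of tnut_cavity between -0.01 and 0.01 m and y of tnut_mid in the frame of tnut_cavity between -0.01 and 0.01 m and z of tnut_mid in the frame of tnut_cavity between 0.011 and 0.017 m and horizontal distance between hub_mid and kit_box below 0.004 m and z of hub_mid in the frame of kit_box between 0.055 and 0.061 m and angle between hub_mid's own z axis and vertical below 0.04 rad), for 0.2 s.
At the end, for the whole second after the job is handed in: Step block and T-nut upright on the box floor, strap clamp flat in its pocket, each within 10 mm of the centre in x and y and tilted under 0.12 rad; divider home within 3 mm, within 4 mm of the post axis, level to 0.04 rad; all released and at rest (all of step 2 and x of strap_mid in the frame of strap_pocket between -0.01 and 0.01 m and y of strap_mid in the frame of strap_pocket between -0.01 and 0.01 m and z of strap_mid in the frame of strap_pocket between 0.005 and 0.0105 m and angle between strap_mid's own z axis and vertical below 0.12 rad and contact force between the fingers and divider below 0.1 N and contact force between the fingers and strap below 0.1 N and linear speed of each of divider, strap, step_block, tnut below 0.02 m/s); the robot touches nothing.
It fails at once if a bystander is pushed over 30 mm from its place (distance of any of flange_nut, grease_tin, wrench, chip_brush, parallel, scrap_cup, spare_collar from where it was at the start of the episode above 0.03 m).
It also fails if it takes over 72 s, if anything falls off the work surface, if the arm or the gripper's body presses on something with over 40 N, if the wrist force passes 120 N, or if a joint passes its speed limit or range.

### The arm

A 6-joint arm with a two-finger parallel gripper is mounted at the origin on the work surface. World frame = base frame: x ahead of the robot, y to its left, z up, the work surface at z = 0. Lengths are in m, angles in rad, forces in N, time in s.
With the tool pointing down it reaches from about 0.375 to 0.975 m from the base axis. Payload 3.8 kg.
Tool frame: the origin (TCP) lies midway between the tips of the shut fingers; the grasp point (between the pads) lies 19 mm behind it; x points along the fingers, y is the direction in which the jaws open and shut, and the axes are right-handed (so a half turn about x gives the same grasp; the last joint's range is limited). The gripper opens to 85 mm and grips with 20 to 120 N. Pads are 22 mm wide; open, the fingers measure 114 mm over their backs; the gripper's body (76 mm by 85 mm) begins 54 mm behind the grasp point. The pads swing forward as they close: fully open they stand 13 mm farther back than shut.
Start: joints at [-1.247, 0.264, 1.604, -0, 1.274, -0.037], TCP at [0.238, -0.632, 0.231] pointing down, gripper open.
Joint ranges: [-2.63, 2.63], [-0.94, 2.18], [0.31, 2.57], [-1.31, 4.45], [0, 2.66], [-2.55, 2.55]. Speed limits (rad/s): [2.57, 2.57, 3.14, 3.14, 3.14, 3.14].

### API

Orientations are given as a unit quaternion [x, y, z, w].
In Python, from bench import r gives the robot as it stands. The module is installed in compiled form; this text tells all that it offers.
- The arm moves only by the tool play_rows, never from a script. Its argument "commands" is a list of rows, each a list of 7 numbers: the turn, a rotation vector about the world's x, y, z in rad, then the shift along the world's x, y, z in m, then the opening, from 0 (shut) to 1 (fully open). In form: [[rx, ry, rz, x, y, z, hand], ...]. A call has 1 to 8 rows; each row is the pose to reach, as a shift and turn from the pose commanded when the call began; what a row does not reach only later rows make up. A row lasts 1/10 s, in which the tool goes at most 50 mm and 8.59 degrees, less where a joint would pass 70% of its speed; a pose out of reach is approached as far as the arm can. A call with a gripper value outside its range is refused whole. The fingers move at their own pace and stop on an object; "force" is the grip in N (left out, the last holds). Time passes only in rows, so rows that repeat a pose let the fingers close. It gives the time, the measured TCP pose, the force and the opening at its end, in the units of the state.
- r.get_obs(): the state, without advancing time (a new reading comes with each control period).
- r.camera(name): name is "side" or "top"; returns (picture, depth): 480x640x3 uint8, red, green, blue; 480x640 float32, m along the optical axis (not along the pixel's ray), 0 where there is no reading.
- r.get_calibration(name): a dict with "mtx" (3x3 intrinsics, pixels), "k1" (the pictures are not rectified: a ray, as slopes to the right and down, at radius r is drawn at 1 + k1 r^2 times it, then the intrinsics apply), "T" (4x4, takes a point from camera to world coordinates). Camera axes: x right, y down, z forward; pixel columns grow to the right and rows downward; lengths in m; the calibration is good to about 2 mm. A picture is of the moment at which its call begins. get_calibration takes no time and is no camera call.
- r.close_job(): hands the job in, once; it reports no verdict.
The state is a dict: "clock": time; "qpos": joint angles; "dq": joint speeds; "tau": joint torques, N m; "tool_pos": TCP position; "ee_rot": TCP orientation; "force": force on the tool from outside, world axes, zero at the start; "moment": the same for the moment, N m; "finger_gap": finger opening in m.
Only numpy, scipy, OpenCV 4.12 (cv2) and the standard library are available. Lean on these libraries where they do the work, as an engineer would, in place of code of your own. Each camera call takes 0.05 s, during which the arm holds its last target.

## Working session

There is one attempt and no reset: what is moved stays moved. The work goes in short steps, Python scripts to look and compute and a tool call to move; the robot and the scene stay as the last step left them, time stands still between calls to the robot, and variables do not carry over. Pictures are saved under pics/ and viewed, and the job is handed in when it is done.

Besides the shell and the picture viewer there is one more tool, called after "Request:" as a command line: name --pt "numbers of a row" for each row, then --argument value for the rest. play_rows: Moves the arm, as the interface text tells. Its arguments: {"type":"object","properties":{"commands":{"type":"array","items":{"type":"array","items":{"type":"number"}}},"force":{"type":"number"}},"required":["commands"]}

```bash
mkdir -p pics; python3 - <<'E'
from bench import r
import cv2,numpy as np
o=r.get_obs();print({k:np.round(v,4) for k,v in o.items()})
for n in("top","side"):
    p,d=r.camera(n);cv2.imwrite(f"pics/{n}0.png",p[:,:,::-1]);np.save(f"pics/{n}0.npy",d)
    c=r.get_calibration(n);print(n,c)
E
```

```text
{'clock': np.float64(0.0), 'qpos': array([-1.2469,  0.2648,  1.6054, -0.    ,  1.2737, -0.0369]), 'dq': array([-0.0007,  0.0005, -0.0008, -0.0018, -0.0004,  0.0009]), 'tau': array([-9.00000e-04, -5.15111e+01, -3.67314e+01, -0.00000e+00,
        1.28000e-02,  0.00000e+00]), 'tool_pos': array([ 0.238 , -0.6308,  0.2299]), 'ee_rot': array([-0.6955, -0.1277,  0.6958, -0.1261]), 'force': array([ 0.3463, -0.4995, -0.5201]), 'moment': array([ 0.0234, -0.0044, -0.0576]), 'finger_gap': np.float64(0.0852)}
top {'mtx': array([[483.73517003,   0.        , 319.34196901],
       [  0.        , 483.73517003, 240.63287106],
       [  0.        ,   0.        ,   1.        ]]), 'k1': -0.12040027935953233, 'T': array([[ 0.00367599, -0.98180724,  0.18984476,  0.32869514],
       [-0.99994085, -0.00555226, -0.00935223,  0.0168263 ],
       [ 0.01023616, -0.18979915, -0.98176958,  1.09212896],
       [ 0.        ,  0.        ,  0.        ,  1.        ]])}
side {'mtx': array([[525.69843851,   0.        , 333.18199536],
       [  0.        , 525.69843851, 235.43787968],
       [  0.        ,   0.        ,   1.        ]]), 'k1': 0.02388656116193704, 'T': array([[-0.99971746, -0.01066359,  0.0212435 ,  0.49478128],
       [-0.0221648 ,  0.74104109, -0.67109375,  0.71440419],
       [-0.00858604, -0.67137499, -0.74106808,  0.89778837],
       [ 0.        ,  0.        ,  0.        ,  1.        ]])}
```

View pics/top0.png

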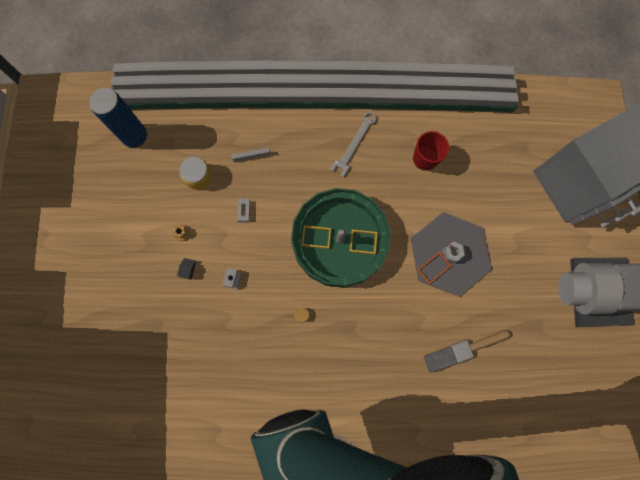

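View pics/side0.png

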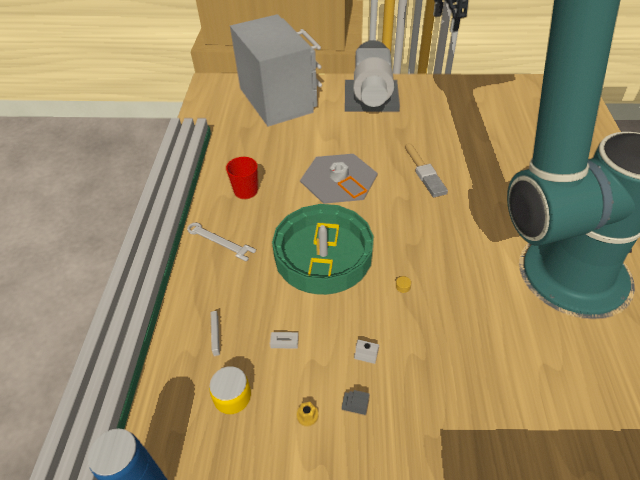

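Both views show the box (top image about 341,237), the divider (452,255) with its pocket lower left, the step block (187,268), T-nut (232,278) and strap (243,210). Next I'll enlarge these.

```bash
cat > h.py <<'E'
from bench import r
import cv2,numpy as np
def ray(n,px):
    c=r.get_calibration(n)
    u=cv2.undistortPoints(np.array(px,float).reshape(-1,1,2),c["mtx"],np.array([c["k1"],0,0,0.]))[:,0]
    d=np.c_[u,np.ones(len(u))]@c["T"][:3,:3].T
    return c["T"][:3,3],d
def atz(n,px,z):
    o,d=ray(n,px); t=(z-o[2])/d[:,2]; return o+d*t[:,None]
def proj(n,P):
    c=r.get_calibration(n);P=np.array(P,float).reshape(-1,3)
    q=(P-c["T"][:3,3])@c["T"][:3,:3]
    return cv2.projectPoints(q,np.zeros(3),np.zeros(3),c["mtx"],np.array([c["k1"],0,0,0.]))[0][:,0]
def cloud(n,d):
    v,u=np.mgrid[:480,:640]; c=r.get_calibration(n)
    uu=cv2.undistortPoints(np.c_[u.ravel(),v.ravel()].astype(float).reshape(-1,1,2),c["mtx"],np.array([c["k1"],0,0,0.]))[:,0]
    P=np.c_[uu,np.ones(len(uu))]*d.ravel()[:,None]
    return (P@c["T"][:3,:3].T+c["T"][:3,3]).reshape(480,640,3)
def crop(p,x0,y0,w,h,s,out):
    cv2.imwrite(out,cv2.resize(p[y0:y0+h,x0:x0+w,::-1] ,None,fx=s,fy=s,interpolation=cv2.INTER_CUBIC))
E
python3 - <<'E'
from h import *
p=cv2.imread("pics/top0.png")[:,:,::-1]
crop(p,170,190,100,100,6,"pics/t_parts.png")
crop(p,285,180,120,115,5,"pics/t_box.png")
crop(p,405,205,95,95,6,"pics/t_div.png")
p=cv2.imread("pics/side0.png")[:,:,::-1]
crop(p,260,320,130,100,6,"pics/s_parts.png")
crop(p,265,200,120,95,6,"pics/s_box.png")
crop(p,295,145,90,65,8,"pics/s_div.png")
E
```

```text
(no output)
```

View pics/t_parts.png

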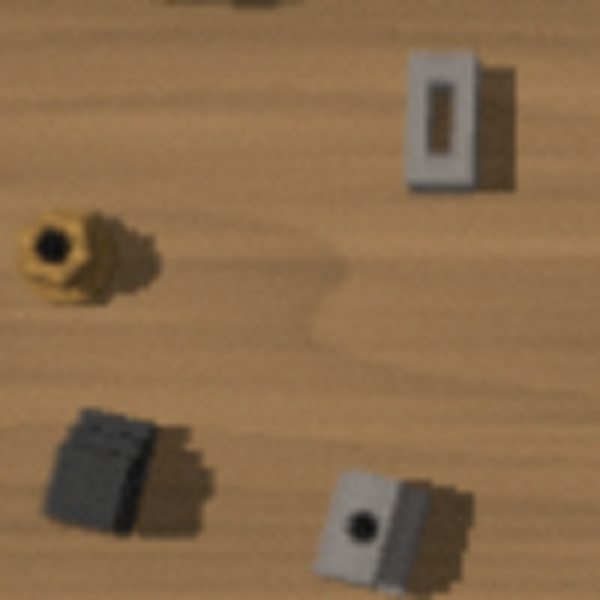

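View pics/t_box.png

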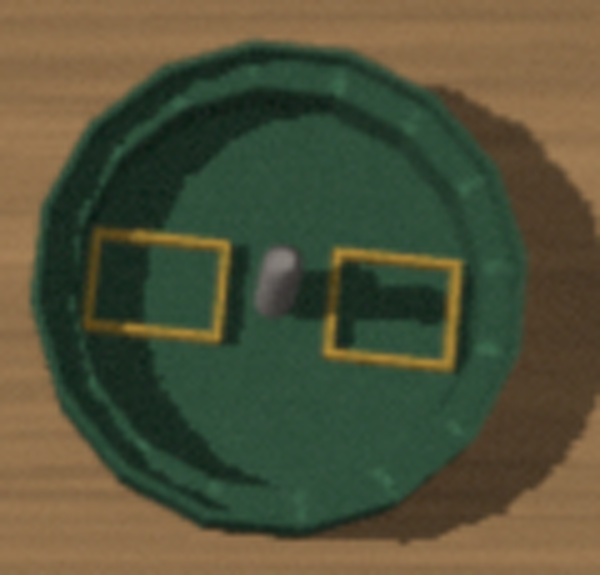

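View pics/t_div.png

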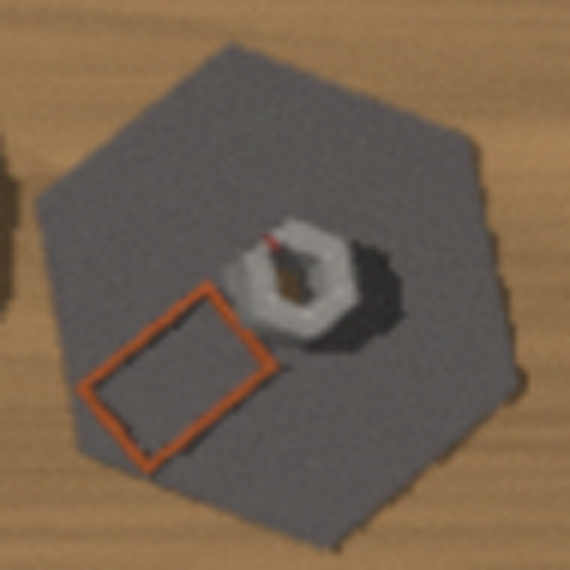

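View pics/s_parts.png

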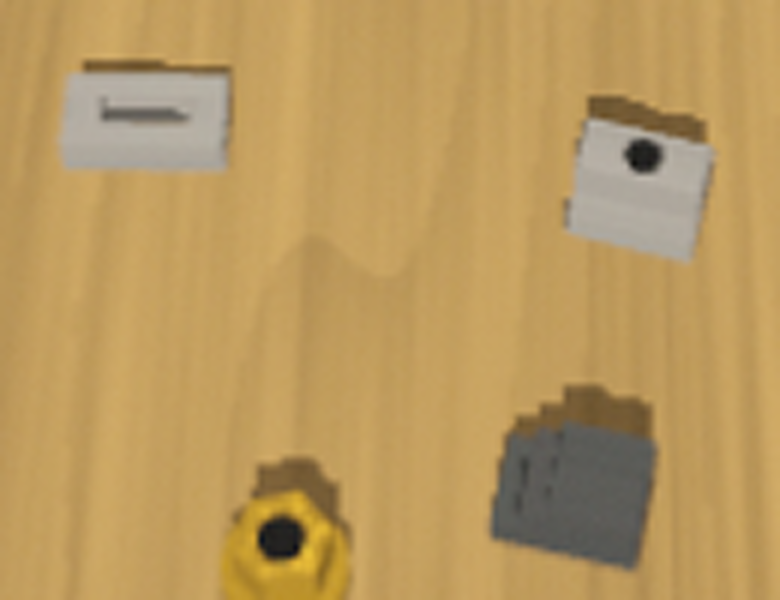

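View pics/s_box.png

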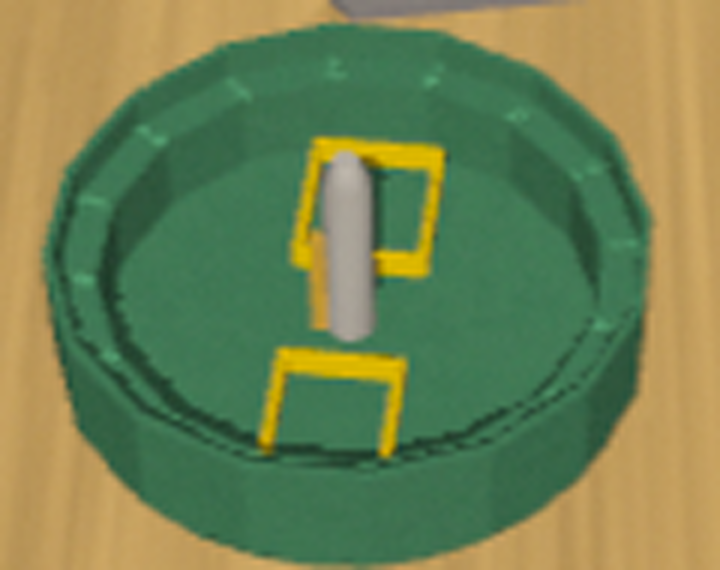

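View pics/s_div.png

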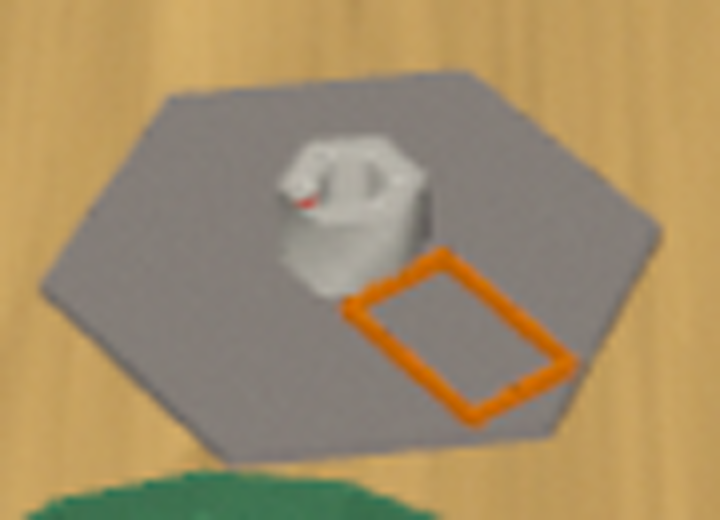

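```bash
cat > fit.py <<'E'
from h import *
from scipy.spatial.transform import Rotation as R
def un(P,x0,y0,s): return (np.array(P,float)+.5)/s-.5+[x0,y0]
def rect(name,px,z):
    w=atz("top",px,z)[:,:2]
    e=[np.linalg.norm(w[i]-w[(i+1)%4])*1e3 for i in range(4)]
    a=w[1]-w[0]+w[2]-w[3]; b=w[2]-w[1]+w[3]-w[0]
    print(name,w.mean(0).round(4),"edges",np.round(e,1),"yaw01",np.arctan2(a[1],a[0]).round(3),"yaw12",np.arctan2(b[1],b[0]).round(3));return w.mean(0)
if __name__=="__main__":
    T=lambda P:un(P,170,190,6)
    rect("strap",T([(409,50),(477,50),(475,184),(408,184)]),.016)
    rect("tnut",T([(350,470),(402,482),(378,585),(316,572)]),.028)
    rect("step(full part top)",T([(68,445),(138,460),(113,533),(44,515)]),.028)
    B=lambda P:un(P,285,180,5)
    a=rect("left",B([(95,228),(232,240),(220,342),(84,330)]),.016)
    b=rect("right",B([(335,247),(463,260),(456,372),(323,355)]),.016)
    print("box",(a+b)/2,"dist",np.linalg.norm(a-b)); v=a-b; print("box y dir",np.arctan2(v[1],v[0]), "yaw",np.arctan2(v[1],v[0])-np.pi/2)
    print("post tip",atz("top",B([(290,258)]),.094))
    D=lambda P:un(P,405,205,6)
    c=rect("pocket",D([(207,284),(281,368),(150,473),(80,386)]),.012)
    w=atz("top",D([(232,43),(470,135),(518,382),(333,548),(80,452),(37,200)]),.006)
    print("hex",w.mean(0),[round(np.linalg.norm(x-w.mean(0))*1e3,1) for x in w])
    t=atz("top",D([(293,218),(353,240),(358,298),(303,342),(247,315),(240,255)]),.036); print("hubtop",t.mean(0),[round(np.linalg.norm(x-t.mean(0))*1e3,1) for x in t])
    v=c-w.mean(0)[:2];print("pocket dir",np.arctan2(v[1],v[0]),"div yaw",np.arctan2(v[1],v[0])-np.pi/2,np.linalg.norm(v))
    k=atz("top",D([(270,240)]),.036)[0]-t.mean(0);print("key line",np.arctan2(k[1],k[0]),np.linalg.norm(k[:2]))
    o=r.get_obs();print(R.from_quat(o["ee_rot"]).as_matrix().round(3))
    d=np.load("pics/top0.npy");C=cloud("top",d)
    for n,(x0,y0,x1,y1),zl,zh in [("strap",(235,195,252,225),.01,.022),("tnut",(218,262,245,292),.022,.034),("step",(174,255,200,282),.022,.034),("hub",(440,235,475,270),.03,.042),("plate",(405,205,500,300),.003,.01)]:
        P=C[y0:y1,x0:x1].reshape(-1,3);P=P[(P[:,2]>zl)&(P[:,2]<zh)]
        q=cv2.minAreaRect((P[:,:2]*1000).astype(np.float32));print(n,len(P),q,P[:,2].mean())
E
python3 fit.py
```

```text
strap [0.6098 0.1817] edges [26.3 53.  25.7 53.1] yaw01 -1.567 yaw12 -3.116
tnut [0.4503 0.2046] edges [20.  39.  23.6 39.6] yaw01 -1.777 yaw12 2.899
step(full part top) [0.4639 0.3066] edges [27.3 28.5 27.2 27.4] yaw01 -1.79 yaw12 2.857
left [0.5462 0.0139] edges [62.7 47.6 61.7 47.5] yaw01 -1.655 yaw12 3.036
right [ 0.5359 -0.0936] edges [58.7 52.  60.7 50.3] yaw01 -1.681 yaw12 3.043
box [ 0.54104477 -0.03986601] dist 0.10792312253030914
box y dir 1.4757276585064827 yaw -0.09506866828841387
post tip [[ 0.54226618 -0.04171601  0.094     ]]
pocket [ 0.4769 -0.2555] edges [42.3 65.6 41.8 63.9] yaw01 -2.46 yaw12 2.229
hex [ 0.51109591 -0.29742758  0.006     ] [np.float64(99.1), np.float64(100.5), np.float64(98.6), np.float64(99.8), np.float64(101.0), np.float64(99.7)]
hubtop [ 0.5111888  -0.29631454  0.036     ] [np.float64(22.8), np.float64(25.9), np.float64(23.4), np.float64(24.2), np.float64(24.9), np.float64(23.8)]
pocket dir 2.2552019352860535 div yaw 0.684405608491157 0.054119844609654424
key line 0.6291490703798424 0.01774270145204665
[[-0.001  0.353 -0.936]
 [ 0.002 -0.936 -0.353]
 [-1.    -0.002 -0.   ]]
strap 212 ((608.9655151367188, 182.94247436523438), (26.440017700195312, 51.58763122558594), 89.99918365478516) 0.015795336640027635
tnut 158 ((450.22845458984375, 204.816162109375), (18.610258102416992, 40.24880599975586), 75.69374084472656) 0.027650718358699686
step 175 ((467.5041809082031, 308.4219055175781), (29.856281280517578, 35.45443344116211), 75.0779800415039) 0.027503819525443188
hub 206 ((510.7154541015625, -296.0788269042969), (42.80284118652344, 40.706573486328125), 68.50035095214844) 0.03561079898556806
plate 4009 ((516.5650024414062, -303.6523742675781), (230.32635498046875, 221.6951904296875), 89.75977325439453) 0.005779483069265509
```

```bash
cat > ov.py <<'E'
from h import *
def rz(a): c,s=np.cos(a),np.sin(a); return np.array([[c,-s],[s,c]])
def prism(poly,z0,z1,x,y,a):
    P=np.array(poly,float)@rz(a).T+[x,y]; n=len(P)
    A=np.c_[P,np.full(n,z0)];B=np.c_[P,np.full(n,z1)]
    return [(A[i],A[(i+1)%n]) for i in range(n)]+[(B[i],B[(i+1)%n]) for i in range(n)]+[(A[i],B[i]) for i in range(n)]
def box(x0,x1,y0,y1): return [(x0,y0),(x1,y0),(x1,y1),(x0,y1)]
def hexa(R,off=0): return [(R*np.cos(off+i*np.pi/3),R*np.sin(off+i*np.pi/3)) for i in range(6)]
def circ(R): return [(R*np.cos(i*np.pi/16),R*np.sin(i*np.pi/16)) for i in range(32)]
def draw(n,p,segs,x0,y0,w,h,s,out,col=(0,0,255)):
    im=cv2.resize(p[y0:y0+h,x0:x0+w,::-1],None,fx=s,fy=s,interpolation=cv2.INTER_CUBIC)
    for a,b in segs:
        q=(proj(n,[a,b])-[x0,y0]+.5)*s-.5
        cv2.line(im,*[tuple(int(v*8) for v in z) for z in q],col,1,cv2.LINE_AA,3)
    cv2.imwrite(out,im)
E
python3 - <<'E'
from ov import *
m=1e-3
S=[]
a=-.255; S+=prism(np.array(box(-22,6,-14,14))*m,0,.028,.4715,.3045,a)+prism(np.array(box(6,22,-14,14))*m,0,.012,.4715,.3045,a)
S+=prism(np.array(box(-20,20,-9,9))*m,.012,.028,.4503,.2047,-.25)+prism(np.array(box(-20,20,-17,17))*m,0,.012,.4503,.2047,-.25)
S+=prism(np.array(box(-26,26,-13,13))*m,0,.016,.6095,.182,.01)
bx,by,by_=.541,-.04,-.1
Bx=prism(np.array(box(-20,20,26,82))*m,.006,.016,bx,by,by_)+prism(np.array(box(-22,22,-80,-28))*m,.006,.016,bx,by,by_)+prism(np.array(circ(9))*m,.006,.084,bx,by,by_)+prism(np.array(circ(104))*m,.054,.054,bx,by,by_)
for k,col in((0,(0,0,255)),):
    K=prism(np.array(box(8,14,-3,3))*m,.006,.054,bx,by,k)
H=prism(np.array(hexa(100))*m,0,.006,.511,-.297,.66)+prism(np.array(hexa(23.1,np.pi/6))*m,.006,.036,.511,-.297,.66)+prism(np.array(box(-18,18,24,84))*m,.006,.012,.511,-.297,.66)
t=cv2.imread("pics/top0.png")[:,:,::-1];s=cv2.imread("pics/side0.png")[:,:,::-1]
draw("top",t,S,170,190,100,100,6,"pics/o1.png")
draw("side",s,S,260,320,130,100,6,"pics/o2.png")
draw("side",s,Bx+K,265,200,120,95,6,"pics/o3.png")
draw("top",t,H,405,205,95,95,6,"pics/o4.png")
draw("side",s,H,295,145,90,65,8,"pics/o5.png")
a=cv2.imread("pics/o1.png");b=cv2.imread("pics/o2.png")
E
```

```text
(no output)
```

View pics/o1.png

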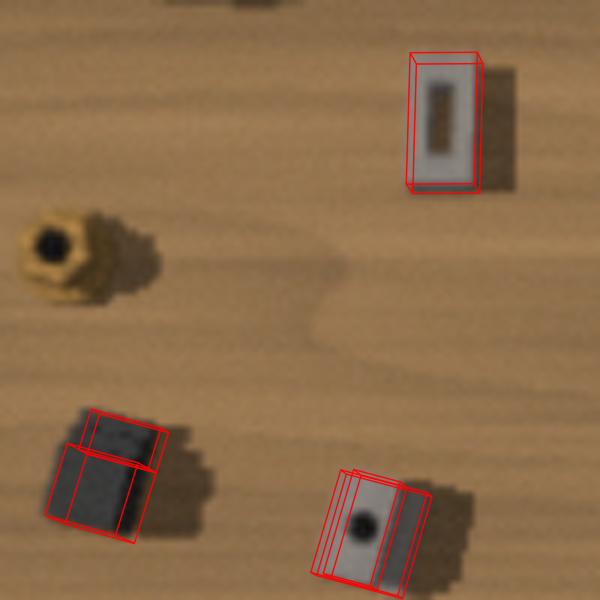

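View pics/o2.png

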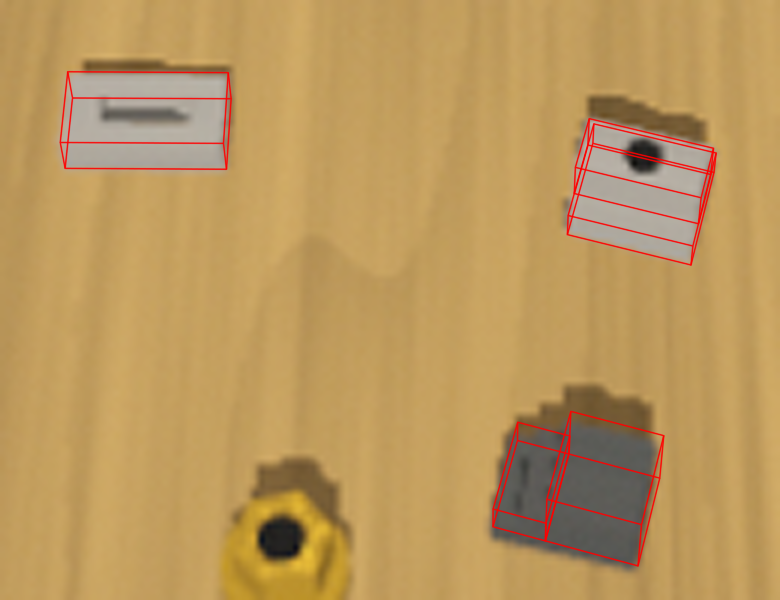

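View pics/o3.png

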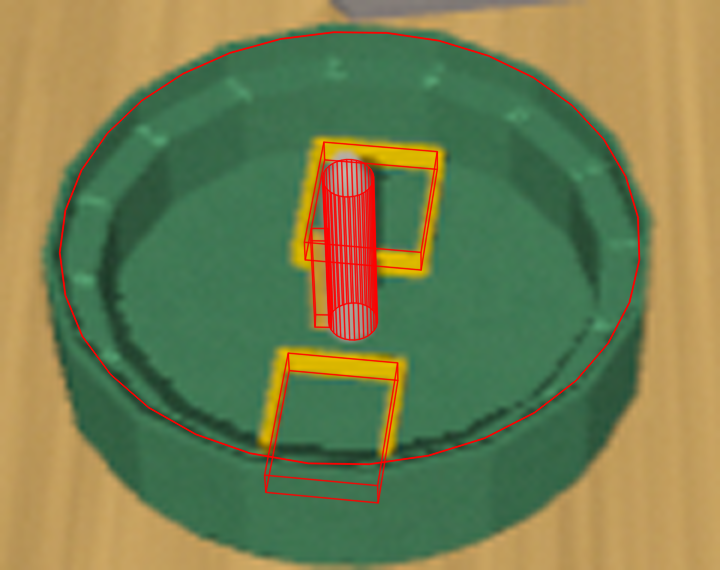

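View pics/o4.png

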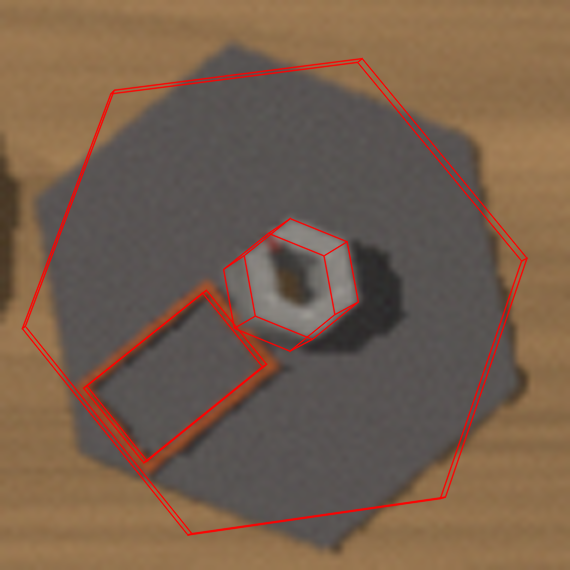

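View pics/o5.png

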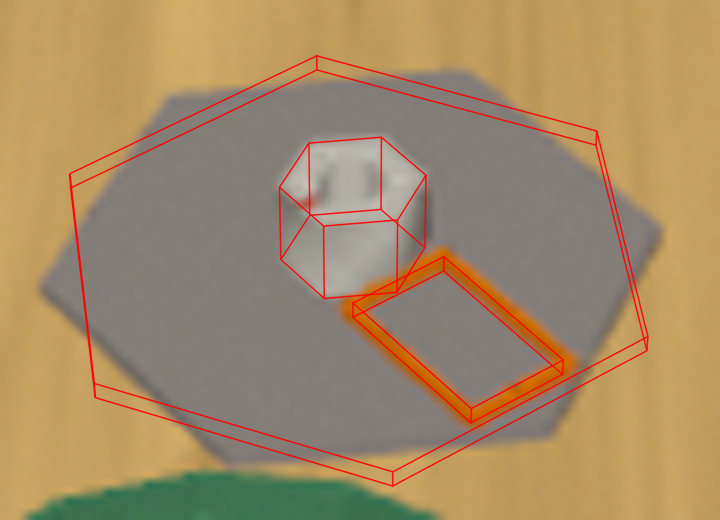

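Overlays agree in both views to 1–3 mm for the parts, cavities and hub. The key points roughly along world +x. I'm moving to the step block first.

Request:
play_rows --pt "0 0 0.3 0.1 0.1 0 1" --pt "0 0 0.6 0.2 0.2 0 1" --pt "0 0 0.9 0.26 0.33 -0.03 1" --pt "0 0 0.9 0.26 0.33 -0.03 1" --pt "0 0 1.2 0.26 0.4 -0.03 1" --pt "0 0 1.2 0.26 0.45 -0.03 1" --pt "0 0 1.2 0.26 0.5 -0.03 1" --pt "0 0 1.2 0.26 0.5 -0.03 1" --force 60

```text
clock: 0.9
tool_pos: [0.4426, -0.2935, 0.2095]
ee_rot: [0.501, 0.499, -0.501, 0.499]
force: [0.7, 1.0, 1.2]
finger_gap: 0.0853
```

Request:
play_rows --pt "0 0 1.326 0.03 0.1 -0.03 1" --pt "0 0 1.326 0.03 0.2 -0.05 1" --pt "0 0 1.326 0.03 0.3 -0.07 1" --pt "0 0 1.326 0.03 0.4 -0.08 1" --pt "0 0 1.326 0.022 0.5 -0.1 1" --pt "0 0 1.326 0.022 0.6 -0.11 1" --pt "0 0 1.326 0.022 0.6 -0.11 1" --pt "0 0 1.326 0.022 0.6 -0.11 1"

```text
clock: 1.7
tool_pos: [0.4643, 0.096, 0.133]
ee_rot: [0.132, 0.695, -0.132, 0.695]
force: [1.2, 0.2, 0.1]
finger_gap: 0.0854
```

Request:
play_rows --pt "0 0 0.2 0 0.05 0 1" --pt "0 0 0.2 0 0.1 0 1" --pt "0 0 0.2 0 0.15 0 1" --pt "0 0 0.2 0 0.18 0 1"

```text
clock: 2.1
tool_pos: [0.4643, 0.2774, 0.1332]
ee_rot: [0.063, 0.704, -0.063, 0.704]
force: [0.0, -0.5, -0.1]
finger_gap: 0.0853
```

```bash
cat > st.py <<'E'
from h import *
def st():
    o=r.get_obs();x,y,z,w=o["ee_rot"]
    psi=np.arctan2(1-2*(x*x+z*z),2*(x*y-z*w))
    print("t",round(float(o["clock"]),2),"tcp",o["tool_pos"].round(4),"psi",round(float(psi),4),"F",o["force"].round(1),"M",o["moment"].round(2),"gap",round(float(o["finger_gap"]),4),"j6",o["qpos"][5].round(2),"tilt",np.array([2*(x*z-y*w),2*(x*z+y*w),]).round(3)[:1])
if __name__=="__main__": st()
E
python3 st.py
```

```text
t 2.1 tcp [0.4643 0.2774 0.1332] psi 1.3922 F [ 0.  -0.5 -0.1] M [-0.03 -0.01  0.  ] gap 0.0853 j6 -0.9 tilt [-1.]
```

Request:
play_rows --pt "0 0 -0.066 0 0.029 -0.03 1" --pt "0 0 -0.066 0 0.029 -0.06 1" --pt "0 0 -0.066 0 0.029 -0.09 1" --pt "0 0 -0.066 0 0.029 -0.09 1"

```text
clock: 2.5
tool_pos: [0.4606, 0.301, 0.0385]
ee_rot: [0.084, 0.705, -0.089, 0.699]
force: [-0.5, -0.1, -0.5]
finger_gap: 0.0854
```

```bash
python3 st.py; python3 - <<'E'
from h import *
p,d=r.camera("side");crop(p,280,330,150,110,5,"pics/s1.png")
E
```

```text
t 2.5 tcp [0.4606 0.301  0.0385] psi 1.3249 F [-0.5 -0.1 -0.5] M [-0.03  0.04 -0.06] gap 0.0854 j6 -0.79 tilt [-1.]
```

View pics/s1.png

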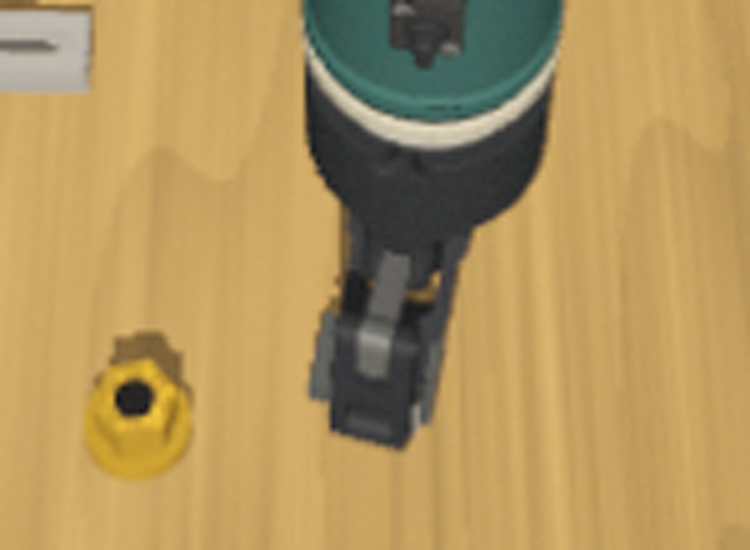

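```bash
python3 st.py
```

```text
t 2.55 tcp [0.4624 0.3018 0.0409] psi 1.3243 F [-0.6  0.1 -0.6] M [ 0.02 -0.01 -0.01] gap 0.0858 j6 -0.79 tilt [-1.]
```

Request:
play_rows --pt "0 0 0 0 0.002 -0.016 1" --pt "0 0 0 0 0.002 -0.032 1" --pt "0 0 0 0 0.002 -0.032 1" --pt "0 0 0 0 0.002 -0.032 1" --pt "0 0 0 0 0.002 -0.032 1"

```text
clock: 3.05
tool_pos: [0.4663, 0.3057, 0.0133]
ee_rot: [0.088, 0.701, -0.087, 0.703]
force: [-0.2, 0.6, 0.2]
finger_gap: 0.0856
```

```bash
python3 st.py
```

```text
t 3.05 tcp [0.4663 0.3057 0.0133] psi 1.3236 F [-0.2  0.6  0.2] M [-0.02 -0.03 -0.05] gap 0.0856 j6 -0.79 tilt [-1.]
```

Request:
play_rows --pt "0 0 0 -0.001 0.001 -0.004 1" --pt "0 0 0 -0.001 0.001 -0.004 0.2" --pt "0 0 0 -0.001 0.001 -0.004 0.1" --pt "0 0 0 -0.001 0.001 -0.004 0.1" --pt "0 0 0 -0.001 0.001 -0.004 0.1" --pt "0 0 0 -0.001 0.001 -0.004 0.1" --pt "0 0 0 -0.001 0.001 -0.004 0.1"

```text
clock: 3.75
tool_pos: [0.4644, 0.3064, 0.0078]
ee_rot: [0.087, 0.701, -0.087, 0.702]
force: [0.1, -0.4, 1.8]
finger_gap: 0.0268
```

```bash
python3 st.py
```

```text
t 3.75 tcp [0.4644 0.3064 0.0078] psi 1.324 F [ 0.1 -0.4  1.8] M [ 0.05  0.06 -0.02] gap 0.0268 j6 -0.79 tilt [-1.]
```

Request:
play_rows --pt "0 0 0 0 0 0.03 0.1" --pt "0 0 0 0 0 0.07 0.1" --pt "0 0 -0.15 0 -0.01 0.11 0.1" --pt "0 0 -0.3 0.01 -0.05 0.13 0.1" --pt "0 0 -0.45 0.02 -0.1 0.13 0.1" --pt "0 0 -0.6 0.04 -0.14 0.13 0.1" --pt "0 0 -0.75 0.06 -0.18 0.13 0.1" --pt "0 0 -0.9 0.07 -0.22 0.13 0.1"

```text
clock: 4.55
tool_pos: [0.5347, 0.0842, 0.1372]
ee_rot: [0.385, 0.593, -0.385, 0.593]
force: [0.6, 0.6, -2.1]
finger_gap: 0.0271
```

Request:
play_rows --pt "0 0 -0.15 0.005 -0.03 0 0.1" --pt "0 0 -0.3 0.01 -0.05 0 0.1" --pt "0 0 -0.45 0.0125 -0.065 0 0.1" --pt "0 0 -0.524 0.0125 -0.065 0 0.1" --pt "0 0 -0.524 0.0125 -0.065 0 0.1" --pt "0 0 -0.524 0.0125 -0.065 0 0.1" --pt "0 0 -0.524 0.0125 -0.065 0 0.1"

```text
clock: 5.25
tool_pos: [0.5461, 0.0214, 0.1371]
ee_rot: [-0.524, -0.475, 0.524, -0.475]
force: [-0.2, 0.7, -1.3]
finger_gap: 0.0267
```

```bash
python3 st.py; python3 - <<'E'
from h import *
p,d=r.camera("side");crop(p,250,120,160,130,5,"pics/s2.png")
p,d=r.camera("top");crop(p,270,150,150,120,5,"pics/t2.png")
E
python3 st.py
```

```text
t 5.25 tcp [0.5461 0.0214 0.1371] psi -0.0982 F [-0.2  0.7 -1.3] M [-0.01  0.    0.01] gap 0.0267 j6 0.09 tilt [-1.]
t 5.35 tcp [0.5463 0.0215 0.1373] psi -0.0984 F [ 0.9 -1.  -1.7] M [-0.   -0.04 -0.04] gap 0.0266 j6 0.09 tilt [-1.]
```

View pics/s2.png

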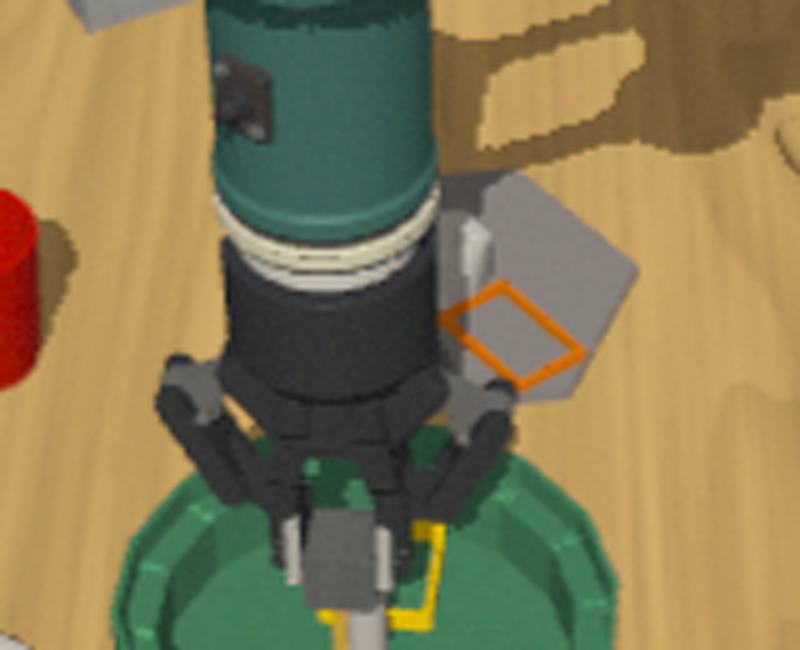

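View pics/t2.png

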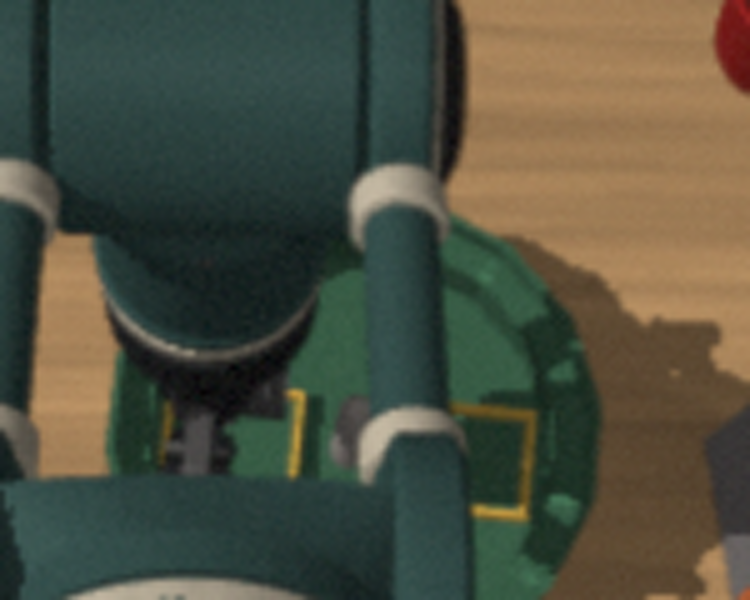

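Request:
play_rows --pt "0 0 0 0.001 0 -0.04 0.1" --pt "0 0 0 0.001 0 -0.08 0.1" --pt "0 0 0 0.001 0 -0.1 0.1" --pt "0 0 0 0.001 0 -0.11 0.1" --pt "0 0 0 0.001 0 -0.115 0.1" --pt "0 0 0 0.001 0 -0.118 0.1" --pt "0 0 0 0.001 0 -0.12 0.1" --pt "0 0 0 0.001 0 -0.12 0.1"

```text
clock: 6.15
tool_pos: [0.5485, 0.0211, 0.0185]
ee_rot: [0.525, 0.474, -0.524, 0.475]
force: [0.1, 0.5, -1.5]
finger_gap: 0.0268
```

```bash
python3 st.py
```

```text
t 6.15 tcp [0.5485 0.0211 0.0185] psi -0.0998 F [ 0.1  0.5 -1.5] M [-0.01  0.   -0.05] gap 0.0268 j6 0.09 tilt [-1.]
```

Request:
play_rows --pt "0 0 0 -0.001 0 -0.002 0.1" --pt "0 0 0 -0.001 0 -0.003 0.1" --pt "0 0 0 -0.001 0 -0.0035 0.1" --pt "0 0 0 -0.001 0 -0.0035 0.1"

```text
clock: 6.55
tool_pos: [0.5474, 0.0211, 0.0157]
ee_rot: [0.525, 0.474, -0.524, 0.475]
force: [-3.3, 0.1, 6.7]
finger_gap: 0.0269
```

```bash
python3 st.py
```

```text
t 6.55 tcp [0.5474 0.0211 0.0157] psi -0.1 F [-3.3  0.1  6.7] M [-0.04  0.58 -0.06] gap 0.0269 j6 0.09 tilt [-1.]
```

```bash
python3 - <<'E'
from h import *
p,d=r.camera("side");crop(p,260,190,130,110,6,"pics/s3.png")
E
python3 st.py
```

```text
t 6.6 tcp [0.5474 0.0211 0.0157] psi -0.1 F [-3.1 -0.1  7.6] M [0.   0.55 0.01] gap 0.0263 j6 0.09 tilt [-1.]
```

View pics/s3.png

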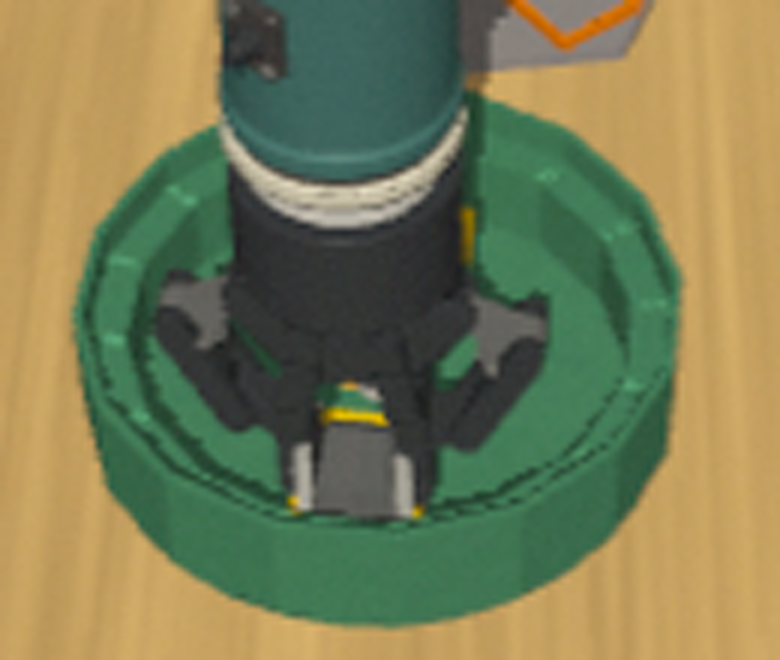

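Request:
play_rows --pt "0 0 0 0 0 0.0005 0.3" --pt "0 0 0 0 0 0.0005 0.45" --pt "0 0 0 0 0 0.0005 0.5" --pt "0 0 0 0 0 0.0005 0.5" --pt "0 0 0 0 0 0.03 0.5" --pt "0 0 0 0 0 0.08 0.5" --pt "0 0 0 0 0 0.13 0.5" --pt "0 0 0.15 0 0.02 0.13 0.5"

```text
clock: 7.4
tool_pos: [0.5526, 0.04, 0.1525]
ee_rot: [0.491, 0.509, -0.484, 0.517]
force: [1.7, 1.1, 0.6]
finger_gap: 0.0427
```

```bash
python3 st.py
```

```text
t 7.4 tcp [0.5526 0.04   0.1525] psi 0.0509 F [1.7 1.1 0.6] M [-0.01 -0.03 -0.01] gap 0.0427 j6 -0.02 tilt [-1.]
```

Request:
play_rows --pt "0 0 0.15 -0.02 0.04 0 0.7" --pt "0 0 0.3 -0.04 0.08 0 0.7" --pt "0 0 0.45 -0.06 0.12 0 0.7" --pt "0 0 0.6 -0.097 0.164 0 0.7" --pt "0 0 0.75 -0.097 0.164 0 0.7" --pt "0 0 0.9 -0.097 0.164 -0.02 0.7" --pt "0 0 1.05 -0.097 0.164 -0.04 0.7" --pt "0 0 1.2 -0.097 0.164 -0.06 0.7"

```text
clock: 8.2
tool_pos: [0.4494, 0.2055, 0.0834]
ee_rot: [0.111, 0.698, -0.11, 0.699]
force: [-0.2, 0.3, -0.1]
finger_gap: 0.0596
```

Request:
play_rows --pt "0 0 0.07 0 0 -0.01 0.7" --pt "0 0 0.07 0 0 -0.02 0.7" --pt "0 0 0.07 0 0 -0.03 0.7" --pt "0 0 0.07 0 0 -0.03 0.7" --pt "0 0 0.07 0 0 -0.03 0.7"

```text
clock: 8.7
tool_pos: [0.4496, 0.2051, 0.0539]
ee_rot: [0.089, 0.702, -0.089, 0.701]
force: [1.1, 0.1, 0.1]
finger_gap: 0.0597
```

```bash
python3 st.py; python3 - <<'E'
from h import *
p,d=r.camera("side");crop(p,250,200,150,125,5,"pics/s4.png");crop(p,300,280,130,110,5,"pics/s4b.png")
E
python3 st.py
```

```text
t 8.7 tcp [0.4496 0.2051 0.0539] psi 1.3192 F [1.1 0.1 0.1] M [0.   0.05 0.03] gap 0.0597 j6 -0.94 tilt [-1.]
t 8.75 tcp [0.45   0.2053 0.0544] psi 1.3194 F [-0.3 -0.5  0.1] M [-0.04 -0.01  0.03] gap 0.0602 j6 -0.94 tilt [-1.]
```

View pics/s4.png

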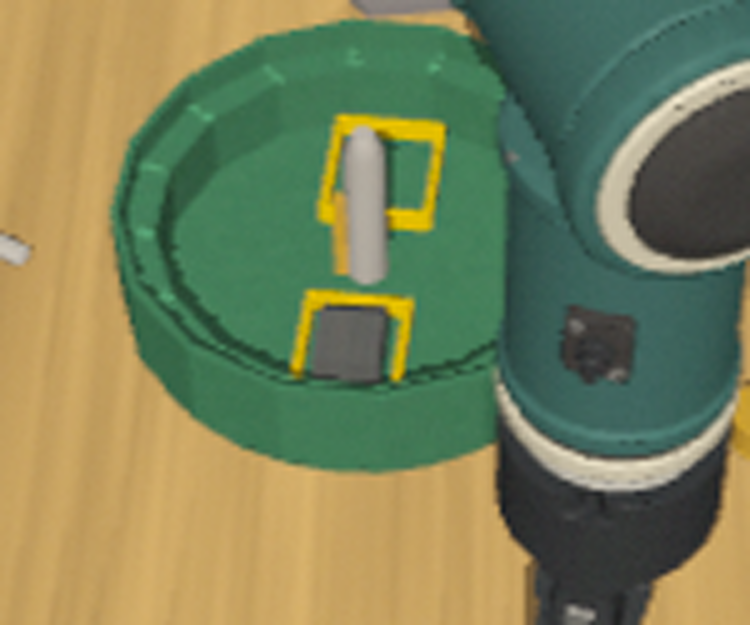

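View pics/s4b.png

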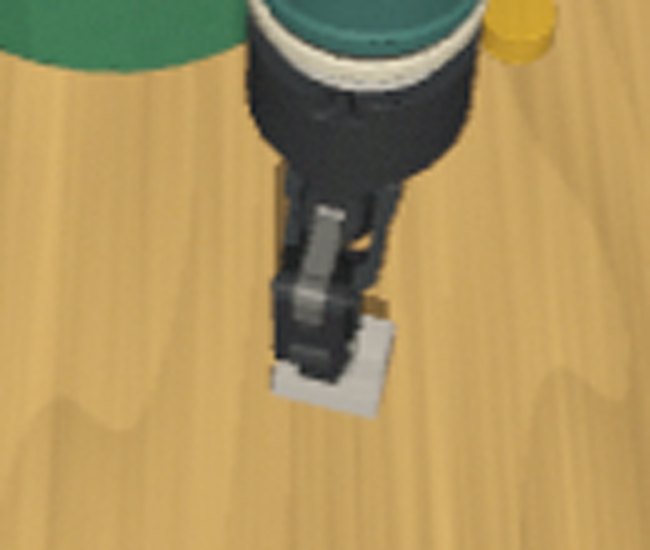

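The step block stands in its cavity, free of the walls. Next I'll grip the T-nut's neck.

Request:
play_rows --pt "0 0 0 0 0 -0.02 0.7" --pt "0 0 0 0 0 -0.039 0.7" --pt "0 0 0 0 0 -0.039 0.7" --pt "0 0 0 0 0 -0.039 0.1" --pt "0 0 0 0 0 -0.039 0.05" --pt "0 0 0 0 0 -0.039 0.05" --pt "0 0 0 0 0 -0.039 0.05" --pt "0 0 0 0 0 -0.039 0.05"

```text
clock: 9.55
tool_pos: [0.4509, 0.2056, 0.0165]
ee_rot: [0.089, 0.701, -0.088, 0.702]
force: [-1.1, -0.2, 6.6]
finger_gap: 0.0162
```

```bash
python3 st.py
```

```text
t 9.55 tcp [0.4509 0.2056 0.0165] psi 1.3199 F [-1.1 -0.2  6.6] M [-0.02  0.14 -0.03] gap 0.0162 j6 -0.94 tilt [-1.]
```

Request:
play_rows --pt "0 0 0 0 0 0.03 0.05" --pt "0 0 0 0 0 0.07 0.05" --pt "0 0 -0.15 0 -0.01 0.11 0.05" --pt "0 0 -0.3 0.02 -0.05 0.134 0.05" --pt "0 0 -0.45 0.04 -0.1 0.134 0.05" --pt "0 0 -0.6 0.06 -0.14 0.134 0.05" --pt "0 0 -0.75 0.08 -0.18 0.134 0.05" --pt "0 0 -0.9 0.085 -0.22 0.134 0.05"

```text
clock: 10.35
tool_pos: [0.5363, -0.0169, 0.1495]
ee_rot: [0.387, 0.591, -0.386, 0.593]
force: [-0.2, 0.1, -0.8]
finger_gap: 0.0162
```

Request:
play_rows --pt "0 0 -0.15 0 -0.04 0 0.05" --pt "0 0 -0.3 0 -0.08 0 0.05" --pt "0 0 -0.45 0 -0.08 0 0.05" --pt "0 0 -0.52 0 -0.08 0 0.05" --pt "0 0 -0.52 0 -0.08 -0.02 0.05" --pt "0 0 -0.52 0 -0.08 -0.04 0.05" --pt "0 0 -0.52 0 -0.08 -0.04 0.05" --pt "0 0 -0.52 0 -0.08 -0.04 0.05"

```text
clock: 11.15
tool_pos: [0.5339, -0.0947, 0.1086]
ee_rot: [-0.524, -0.475, 0.525, -0.474]
force: [0.3, -0.5, -0.7]
finger_gap: 0.0162
```

```bash
python3 - <<'E'
from h import *
p,d=r.camera("side");crop(p,250,130,150,125,5,"pics/s5.png")
E
python3 st.py
```

```text
t 11.2 tcp [ 0.5348 -0.0949  0.1095] psi -0.0999 F [ 0.1  0.2 -0.6] M [ 0.03 -0.03  0.06] gap 0.0164 j6 -0.12 tilt [-1.]
```

View pics/s5.png

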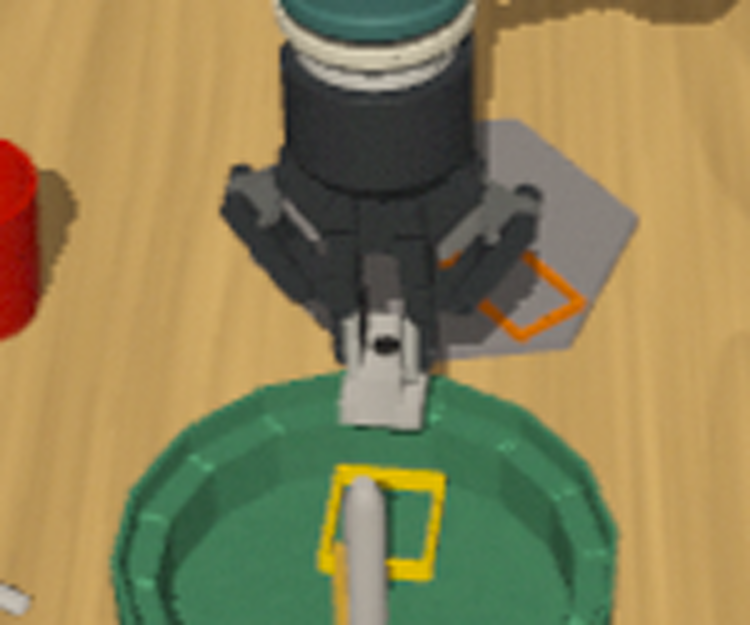

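Request:
play_rows --pt "0 0 0 0.001 0 -0.03 0.05" --pt "0 0 0 0.001 0 -0.06 0.05" --pt "0 0 0 0.001 0 -0.075 0.05" --pt "0 0 0 0.001 0 -0.082 0.05" --pt "0 0 0 0.001 0 -0.085 0.05" --pt "0 0 0 0.001 0 -0.0855 0.05" --pt "0 0 0 0.001 0 -0.0855 0.05"

```text
clock: 11.9
tool_pos: [0.5367, -0.0951, 0.0247]
ee_rot: [0.525, 0.474, -0.524, 0.475]
force: [-0.1, -0.3, -1.2]
finger_gap: 0.016
```

```bash
python3 st.py
```

```text
t 11.9 tcp [ 0.5367 -0.0951  0.0247] psi -0.1 F [-0.1 -0.3 -1.2] M [-0.01 -0.04 -0.  ] gap 0.016 j6 -0.12 tilt [-1.]
```

Request:
play_rows --pt "0 0 0 0 0.001 -0.001 0.05" --pt "0 0 0 0 0.001 -0.0015 0.05" --pt "0 0 0 0 0.001 -0.0015 0.05"

```text
clock: 12.2
tool_pos: [0.536, -0.0939, 0.0225]
ee_rot: [0.525, 0.474, -0.524, 0.475]
force: [0.4, 0.9, -0.2]
finger_gap: 0.0161
```

Request:
play_rows --pt "0 0 0 0 0 0 0.25" --pt "0 0 0 0 0 0 0.4" --pt "0 0 0 0 0 0 0.4" --pt "0 0 0 0 0 0.03 0.4" --pt "0 0 0 0 0 0.07 0.4" --pt "0 0 0 0 0 0.11 0.4" --pt "0 0 0.15 0 -0.04 0.11 0.4" --pt "0 0 0.3 0 -0.08 0.11 0.5"

```text
clock: 13.0
tool_pos: [0.5373, -0.1744, 0.1347]
ee_rot: [0.446, 0.548, -0.445, 0.551]
force: [-0.2, -0.3, -0.2]
finger_gap: 0.0427
```

Request:
play_rows --pt "0 0 0.15 -0.01 -0.04 0 0.6" --pt "0 0 0.3 -0.02 -0.08 0 0.6" --pt "0 0 0.45 -0.025 -0.12 0 0.6" --pt "0 0 0.47 -0.025 -0.12 0 0.6" --pt "0 0 0.47 -0.025 -0.12 0 0.6"

```text
clock: 13.5
tool_pos: [0.5101, -0.2947, 0.1318]
ee_rot: [0.309, 0.636, -0.309, 0.636]
force: [-0.3, 0.8, -0.4]
finger_gap: 0.0511
```

```bash
python3 st.py;python3 - <<'E'
from h import *
for n in("side","top"):
    p,d=r.camera(n);cv2.imwrite(f"pics/{n}6.png",p[:,:,::-1]);np.save(f"pics/{n}6.npy",d)
    if n=="side":crop(p,265,200,120,95,6,"pics/s6.png")
    else: crop(p,285,180,120,115,5,"pics/t6.png")
E
python3 st.py
```

```text
t 13.5 tcp [ 0.5101 -0.2947  0.1318] psi 0.6661 F [-0.3  0.8 -0.4] M [-0.01 -0.04 -0.06] gap 0.0511 j6 -1.23 tilt [-1.]
t 13.6 tcp [ 0.5104 -0.2931  0.1317] psi 0.6682 F [ 0.1  0.3 -0.4] M [ 0.02 -0.04  0.  ] gap 0.0513 j6 -1.23 tilt [-1.]
```

View pics/s6.png

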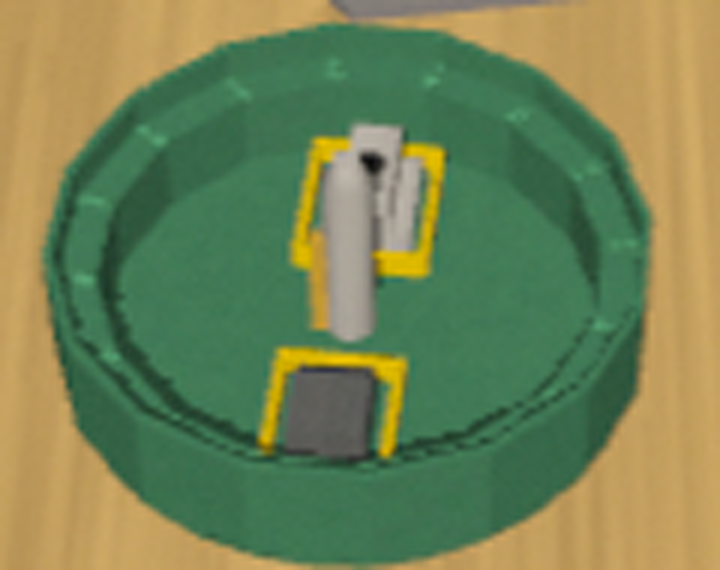

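View pics/t6.png

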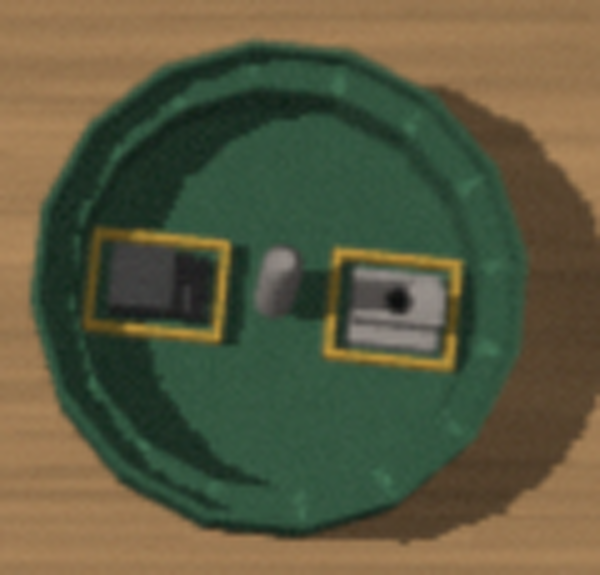

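```bash
python3 - <<'E'
from fit import *
C=cloud("top",np.load("pics/top6.npy"))
for n,(x0,y0,x1,y1) in [("step",(305,228,328,246)),("tnut",(353,230,376,253))]:
    P=C[y0:y1,x0:x1].reshape(-1,3);P=P[(P[:,2]>.028)&(P[:,2]<.04)]
    print(n,len(P),cv2.minAreaRect((P[:,:2]*1e3).astype(np.float32)),P[:,2].mean().round(4),P[:,2].std().round(4),np.linalg.lstsq(np.c_[P[:,:2],np.ones(len(P))],P[:,2],rcond=None)[0].round(3))
B=lambda P:un(P,285,180,5)
rect("step full",B([(113,246),(180,252),(174,311),(109,305)]),.034)
rect("tnut neck",B([(355,265),(447,276),(443,325),(352,316)]),.034)
E
```

```text
step 162 ((546.3796997070312, 18.373493194580078), (32.740535736083984, 28.961668014526367), 86.1962661743164) 0.0337 0.0021 [0.013 0.042 0.026]
tnut 152 ((535.7406005859375, -93.88832092285156), (40.23918151855469, 19.460229873657227), 85.1252670288086) 0.0335 0.0019 [ 0.044 -0.002  0.01 ]
step full [0.5454 0.0201] edges [30.1 27.  29.1 27. ] yaw01 -1.658 yaw12 3.065
tnut neck [ 0.5383 -0.094 ] edges [41.5 22.4 40.8 23.3] yaw01 -1.676 yaw12 3.059
```

Request:
play_rows --pt "0 0 0 0.001 -0.003 -0.04 0.65" --pt "0 0 0 0.001 -0.003 -0.075 0.65" --pt "0 0 0 0.001 -0.003 -0.09 0.65" --pt "0 0 0 0.001 -0.003 -0.1 0.65" --pt "0 0 0 0.001 -0.003 -0.11 0.65" --pt "0 0 0 0.001 -0.003 -0.118 0.65" --pt "0 0 0 0.001 -0.003 -0.118 0.65" --force 50

```text
clock: 14.3
tool_pos: [0.5114, -0.2967, 0.0136]
ee_rot: [0.308, 0.637, -0.308, 0.636]
force: [0.1, -0.4, 0.0]
finger_gap: 0.0554
```

```bash
python3 st.py
```

```text
t 14.3 tcp [ 0.5114 -0.2967  0.0136] psi 0.6695 F [ 0.1 -0.4  0. ] M [0.02 0.02 0.01] gap 0.0554 j6 -1.24 tilt [-1.]
```

Request:
play_rows --pt "0 0 0 0 0 -0.001 0.4" --pt "0 0 0 0 0 -0.001 0.3" --pt "0 0 0 0 0 -0.001 0.3" --pt "0 0 0 0 0 -0.001 0.3" --pt "0 0 0 0 0 -0.001 0.3" --pt "0 0 0 0 0 -0.001 0.3" --force 50

```text
clock: 14.9
tool_pos: [0.5123, -0.2975, 0.014]
ee_rot: [0.308, 0.636, -0.308, 0.637]
force: [0.8, -0.6, 5.4]
finger_gap: 0.0393
```

```bash
python3 st.py
```

```text
t 14.9 tcp [ 0.5123 -0.2975  0.014 ] psi 0.6693 F [ 0.8 -0.6  5.4] M [-0.08  0.03 -0.05] gap 0.0393 j6 -1.24 tilt [-1.]
```

```bash
python3 - <<'E'
from ov import *
s=cv2.imread("pics/side6.png")[:,:,::-1]
print(s[234:258,312:324].astype(int)[:,:,0]-s[234:258,312:324].astype(int)[:,:,2])
ims=[]
m=1e-3
for k in(-.15,0.,.15,.3):
    S=prism(np.array(box(6,14,-3,3))*m,.006,.054,.5415,-.0395,k)
    draw("side",s,S,305,215,30,50,12,"pics/_k.png"); ims.append(cv2.imread("pics/_k.png")[:,:200*2])
cv2.imwrite("pics/key.png",cv2.resize(np.hstack(ims),None,fx=.55,fy=.55))
E
```

```text
[[-20 -20  14 143 205  50  -2  15  16  17  18  18]
 [-20 -20  70 200 189  28  -1  16  16  17  18  18]
 [-21 -21  72 200 186   2  -2  16  17  17  18  19]
 [-22 -18 106 211  99  -7   4  16  17  17  18  17]
 [-20   6 133 210 104  81  58  16  16  16  17  16]
 [-22  12 138 209 144 152 110  36  18  16  17  17]
 [-19  74 200 198 146 145 125  54  16  17  17  17]
 [-21  67 206 221 210 148 123  51  15  17  18  16]
 [-21  66 202 220 212 147 124  54  15  17  17  17]
 [-22  63 199 217 212 147 135  71  16  17  18  18]
 [-21   1  67 133 169 147 134  72  17  17  18  16]
 [-21 -21 -21 -23  59 146 137  71  17  18  18  17]
 [-22 -20 -20 -19  60 144 137  70  16  17  17  17]
 [-20 -20 -20 -21  42 124 138  70  16  16  18  16]
 [-22 -21 -21 -21  42 121 135  72  17  16  18  18]
 [-20 -21 -21 -21  41 123 146  93  17  17  17  18]
 [-19 -20 -19 -20  40 120 146  91  16  18  17  18]
 [-21 -21 -19 -22  16  98 145  90  15  17  18  17]
 [-20 -21 -20 -22  19  96 148  92  17  17  16  16]
 [-19 -20 -19 -21  19  96 148  95  17  16  15  16]
 [-20 -19 -20 -20  17  92 141  90  17  17  16  18]
 [-21 -22 -21 -22 -19 -22 -20 -11   8  16  18  17]
 [-21 -20 -21 -20 -20 -20 -21 -21 -15   1  14  15]
 [ 15   7   3   4   3  -8  -7 -14 -15 -15 -19 -18]]
```

View pics/key.png

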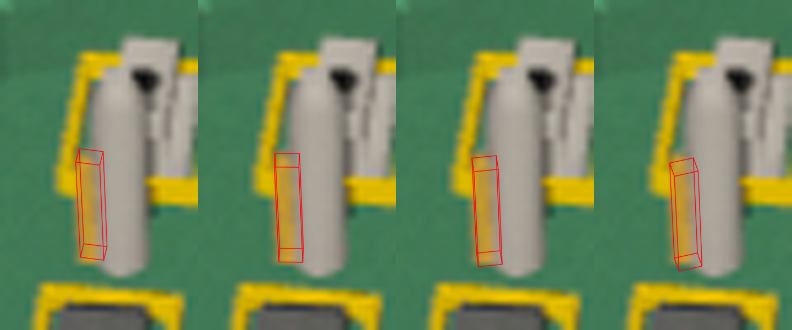

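Request:
play_rows --pt "0 0 0 0 0 0.01 0.3" --pt "0 0 0 0 0 0.03 0.3" --pt "0 0 0 0 0 0.06 0.3" --pt "0 0 0 0 0 0.09 0.3" --pt "0 0 0 0 0 0.116 0.3" --pt "0 0 0 0 0 0.116 0.3"

```text
clock: 15.5
tool_pos: [0.5135, -0.2981, 0.1327]
ee_rot: [0.308, 0.634, -0.308, 0.639]
force: [1.1, -0.4, -3.1]
finger_gap: 0.039
```

```bash
python3 st.py; python3 - <<'E'
from h import *
p=cv2.imread("pics/top6.png")[:,:,::-1];crop(p,325,222,32,28,20,"pics/tp.png")
p=cv2.imread("pics/side6.png")[:,:,::-1];crop(p,308,218,32,42,14,"pics/sp.png")
p,d=r.camera("side");crop(p,265,100,130,110,6,"pics/s7.png")
E
```

```text
t 15.5 tcp [ 0.5135 -0.2981  0.1327] psi 0.6695 F [ 1.1 -0.4 -3.1] M [-0.07 -0.03  0.03] gap 0.039 j6 -1.24 tilt [-1.]
```

View pics/tp.png

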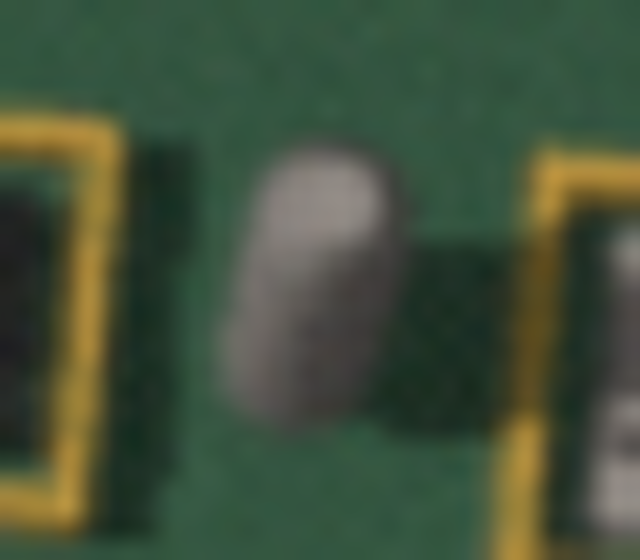

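View pics/sp.png

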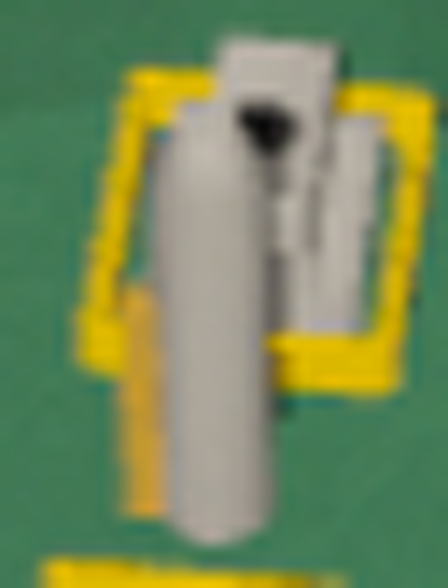

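View pics/s7.png

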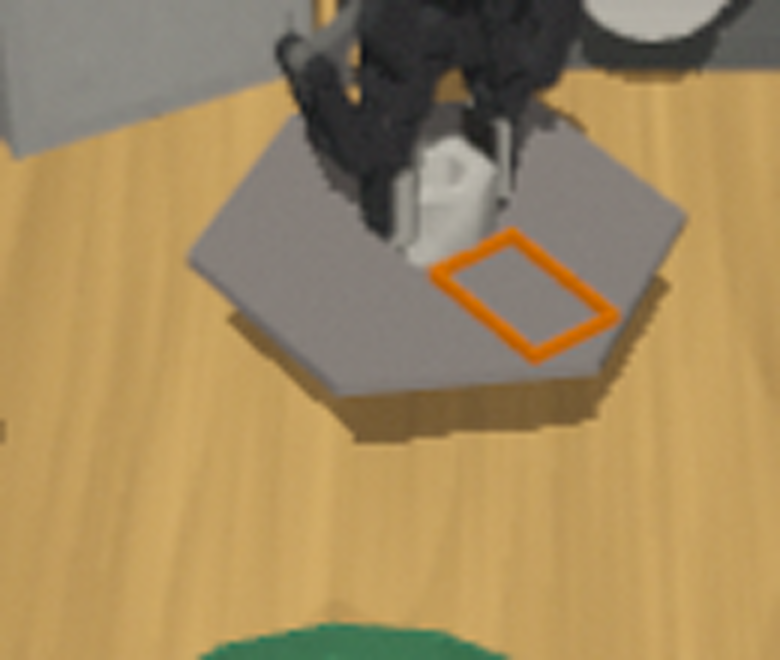

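```bash
python3 - <<'E'
from ov import *
m=1e-3
t=cv2.imread("pics/top6.png")[:,:,::-1];s=cv2.imread("pics/side6.png")[:,:,::-1]
def post(x,y):
    S=[]
    for R_,z in((9,.006),(9,.084),(4.5,.094)):
        S+=prism(np.array(circ(R_))*m,z,z,x,y,0)[:32]
    return S
x,y=.5415,-.0405
draw("top",t,post(x,y),325,222,32,28,14,"pics/_a.png");draw("side",s,post(x,y),308,218,32,42,14,"pics/_b.png")
a=cv2.imread("pics/_a.png");b=cv2.imread("pics/_b.png");a=cv2.copyMakeBorder(a,0,b.shape[0]-a.shape[0],0,0,0)
cv2.imwrite("pics/post.png",cv2.resize(np.hstack([a,b]),(800,int(b.shape[0]*800/(2*448)))))
E
```

```text
(no output)
```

View pics/post.png

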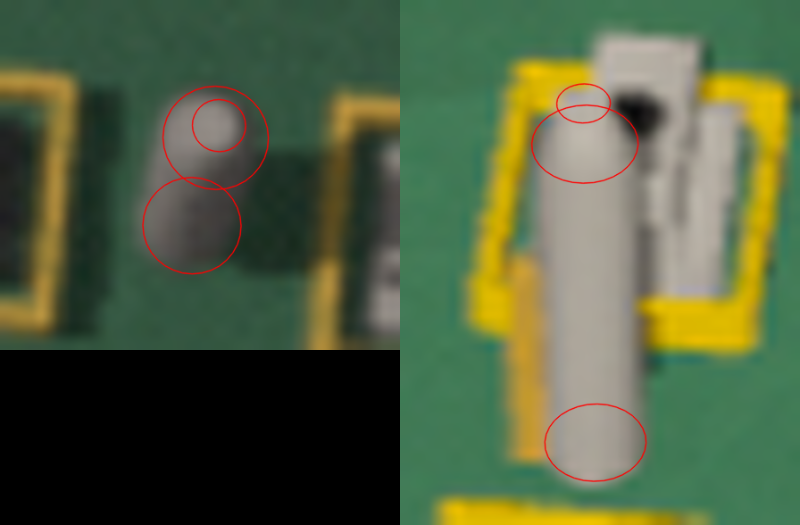

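Request:
play_rows --pt "0 0 -0.08 0.004 0.02 0 0.3" --pt "0 0 -0.18 0.008 0.06 0 0.3" --pt "0 0 -0.28 0.012 0.1 0 0.3" --pt "0 0 -0.38 0.016 0.14 0 0.3" --pt "0 0 -0.48 0.02 0.18 0 0.3" --pt "0 0 -0.56 0.025 0.22 0 0.3" --pt "0 0 -0.62 0.03 0.25 0 0.3" --pt "0 0 -0.64 0.03 0.257 0 0.3"

```text
clock: 16.35
tool_pos: [0.5393, -0.0364, 0.1257]
ee_rot: [0.491, 0.509, -0.493, 0.506]
force: [0.4, 0.8, -3.5]
finger_gap: 0.0391
```

Request:
play_rows --pt "0 0 0 0 0 0 0.3" --pt "0 0 0 0 0 0 0.3" --pt "0 0 0 0 0 0 0.3"

```text
clock: 16.65
tool_pos: [0.5406, -0.0406, 0.1277]
ee_rot: [0.492, 0.508, -0.493, 0.507]
force: [-0.7, 0.1, -4.2]
finger_gap: 0.039
```

```bash
python3 st.py; python3 - <<'E'
from h import *
p,d=r.camera("side");crop(p,250,130,160,130,5,"pics/s8.png")
p,d=r.camera("top");crop(p,270,150,150,120,5,"pics/t8.png")
E
python3 st.py
```

```text
t 16.65 tcp [ 0.5406 -0.0406  0.1277] psi 0.029 F [-0.7  0.1 -4.2] M [ 0.01  0.   -0.06] gap 0.039 j6 -0.15 tilt [-1.]
t 16.75 tcp [ 0.5411 -0.0407  0.1284] psi 0.0283 F [ 0.6 -0.  -4.3] M [-0.03 -0.02  0.02] gap 0.0391 j6 -0.15 tilt [-1.]
```

View pics/s8.png

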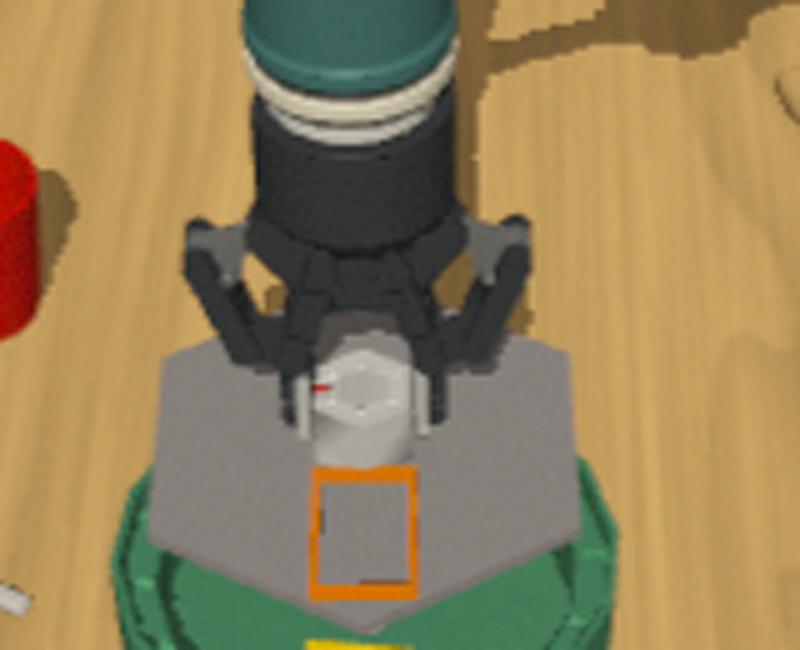

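View pics/t8.png

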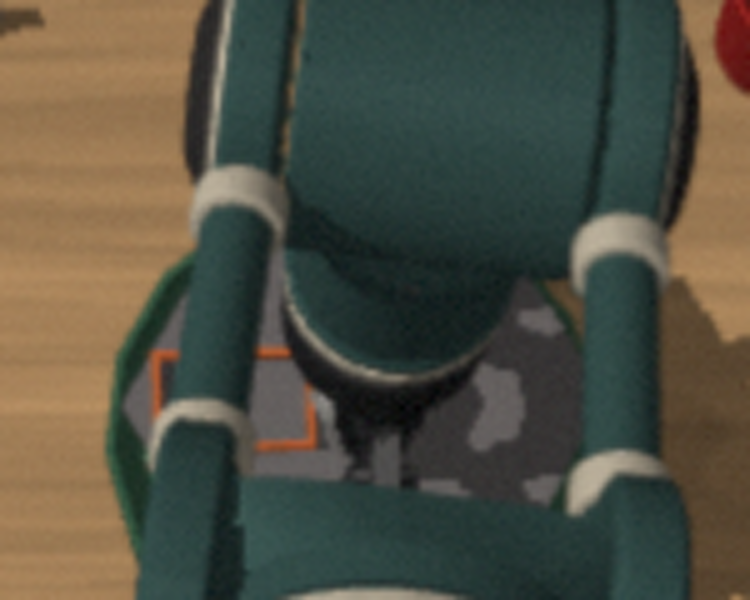

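```bash
python3 - <<'E'
from fit import *
S=lambda P:un(P,250,130,5)
print("hub hex", atz("side",S([(313,373),(363,349),(413,373),(413,397),(363,414),(316,397)]),.150).round(4), atz("side",S([(313,373),(363,349),(413,373),(413,397),(363,414),(316,397)]),.150).mean(0))
print("pocket",[rect and 0], atz("side",S([(314,467),(418,467),(418,600),(310,600)]),.126).round(4))
print("pocket c", atz("side",S([(314,467),(418,467),(418,600),(310,600)]),.126).mean(0))
P=un([(585/800*896-448+ -0, 0)],0,0,1)
Q=lambda P:un(P,308,218,14)
# post edges in sp.png at shoulder rows: left 157,right 272 (row 180); base left 160.. right 272
print("post shoulder mid", atz("side",Q([(213,180)]),.075), "tip top",atz("side",Q([(205,105)]),.094))
E
```

```text
hub hex [[ 0.5607 -0.0477  0.15  ]
 [ 0.5409 -0.062   0.15  ]
 [ 0.5201 -0.0482  0.15  ]
 [ 0.5198 -0.0345  0.15  ]
 [ 0.5395 -0.0246  0.15  ]
 [ 0.5588 -0.0339  0.15  ]] [ 0.53997394 -0.04181301  0.15      ]
pocket [0] [[ 0.5597 -0.0179  0.126 ]
 [ 0.5176 -0.0185  0.126 ]
 [ 0.5161  0.0524  0.126 ]
 [ 0.5578  0.0531  0.126 ]]
pocket c [0.53781492 0.01728155 0.126     ]
post shoulder mid [[ 0.54091859 -0.04487684  0.075     ]] tip top [[ 0.54159786 -0.04264279  0.094     ]]
```

Request:
play_rows --pt "0 0 0 0.001 0.0005 -0.008 0.3" --pt "0 0 0 0.001 0.0005 -0.014 0.3" --pt "0 0 0 0.001 0.0005 -0.02 0.3" --pt "0 0 0 0.001 0.0005 -0.024 0.3" --pt "0 0 0 0.001 0.0005 -0.024 0.3"

```text
clock: 17.25
tool_pos: [0.5416, -0.0393, 0.1038]
ee_rot: [0.492, 0.508, -0.493, 0.507]
force: [0.0, -0.7, -3.7]
finger_gap: 0.0387
```

```bash
python3 st.py
```

```text
t 17.25 tcp [ 0.5416 -0.0393  0.1038] psi 0.0294 F [ 0.  -0.7 -3.7] M [-0.04 -0.02  0.03] gap 0.0387 j6 -0.15 tilt [-1.]
```

Request:
play_rows --pt "0 0 0 0 0 -0.003 0.3" --pt "0 0 0 0 0 -0.005 0.3" --pt "0 0 0 0 0 -0.007 0.3" --pt "0 0 0 0 0 -0.007 0.3"

```text
clock: 17.65
tool_pos: [0.5423, -0.0393, 0.0977]
ee_rot: [0.492, 0.507, -0.493, 0.507]
force: [0.1, 0.4, -3.2]
finger_gap: 0.039
```

```bash
python3 st.py
```

```text
t 17.65 tcp [ 0.5423 -0.0393  0.0977] psi 0.0295 F [ 0.1  0.4 -3.2] M [ 0.01 -0.01 -0.06] gap 0.039 j6 -0.15 tilt [-1.]
```

Request:
play_rows --pt "0 0 0 0 0 -0.003 0.3" --pt "0 0 0 0 0 -0.006 0.3" --pt "0 0 0 0 0 -0.008 0.3" --pt "0 0 0 0 0 -0.01 0.3" --pt "0 0 0 0 0 -0.01 0.3"

```text
clock: 18.15
tool_pos: [0.5422, -0.0393, 0.0875]
ee_rot: [0.492, 0.508, -0.493, 0.507]
force: [-0.3, 0.6, -4.0]
finger_gap: 0.0385
```

```bash
python3 st.py
```

```text
t 18.15 tcp [ 0.5422 -0.0393  0.0875] psi 0.0294 F [-0.3  0.6 -4. ] M [ 0.   -0.02 -0.  ] gap 0.0385 j6 -0.15 tilt [-1.]
```

Request:
play_rows --pt "0 0 0 0 0 -0.004 0.3" --pt "0 0 0 0 0 -0.008 0.3" --pt "0 0 0 0 0 -0.012 0.3" --pt "0 0 0 0 0 -0.016 0.3" --pt "0 0 0 0 0 -0.017 0.3" --pt "0 0 0 0 0 -0.017 0.3"

```text
clock: 18.75
tool_pos: [0.5422, -0.0393, 0.0706]
ee_rot: [0.492, 0.508, -0.493, 0.507]
force: [0.7, 0.1, -4.0]
finger_gap: 0.0387
```

```bash
python3 st.py
```

```text
t 18.75 tcp [ 0.5422 -0.0393  0.0706] psi 0.0294 F [ 0.7  0.1 -4. ] M [ 0.02 -0.02  0.02] gap 0.0387 j6 -0.15 tilt [-1.]
```

Next, small steps down onto the key, watching the force.

Request:
play_rows --pt "0 0 0 0 0 -0.001 0.3" --pt "0 0 0 0 0 -0.002 0.3" --pt "0 0 0 0 0 -0.003 0.3" --pt "0 0 0 0 0 -0.003 0.3"

```text
clock: 19.15
tool_pos: [0.5425, -0.0394, 0.0679]
ee_rot: [0.493, 0.507, -0.493, 0.507]
force: [0.0, -0.0, -2.5]
finger_gap: 0.0389
```

```bash
python3 st.py
```

```text
t 19.15 tcp [ 0.5425 -0.0394  0.0679] psi 0.0294 F [ 0.  -0.  -2.5] M [-0.02  0.01  0.06] gap 0.0389 j6 -0.15 tilt [-1.]
```

Request:
play_rows --pt "0 0 0 0 0 -0.001 0.3" --pt "0 0 0 0 0 -0.001 0.3" --pt "0 0 0 0 0 -0.001 0.3"

```text
clock: 19.45
tool_pos: [0.5425, -0.0394, 0.0669]
ee_rot: [0.493, 0.507, -0.493, 0.507]
force: [-0.3, -0.9, -3.4]
finger_gap: 0.0388
```

```bash
python3 st.py
```

```text
t 19.45 tcp [ 0.5425 -0.0394  0.0669] psi 0.0294 F [-0.3 -0.9 -3.4] M [ 0.   -0.01  0.  ] gap 0.0388 j6 -0.15 tilt [-1.]
```

Request:
play_rows --pt "0 0 0 0 0 -0.001 0.3" --pt "0 0 0 0 0 -0.002 0.3" --pt "0 0 0 0 0 -0.002 0.3"

```text
clock: 19.75
tool_pos: [0.5423, -0.0394, 0.0647]
ee_rot: [0.493, 0.507, -0.493, 0.507]
force: [-0.1, 0.2, -4.4]
finger_gap: 0.0388
```

```bash
python3 st.py
```

```text
t 19.75 tcp [ 0.5423 -0.0394  0.0647] psi 0.0293 F [-0.1  0.2 -4.4] M [ 0.03 -0.03 -0.03] gap 0.0388 j6 -0.15 tilt [-1.]
```

The underside is now about 51 mm up, below the key's top, and still free: the keyway is over the key. I'll continue down to the ledge.

Request:
play_rows --pt "0 0 0 0 0 -0.003 0.3" --pt "0 0 0 0 0 -0.006 0.3" --pt "0 0 0 0 0 -0.008 0.3" --pt "0 0 0 0 0 -0.009 0.3" --pt "0 0 0 0 0 -0.009 0.3"

```text
clock: 20.25
tool_pos: [0.5422, -0.0393, 0.0556]
ee_rot: [0.492, 0.507, -0.493, 0.507]
force: [-0.2, -0.5, -3.2]
finger_gap: 0.039
```

```bash
python3 st.py
```

```text
t 20.25 tcp [ 0.5422 -0.0393  0.0556] psi 0.0294 F [-0.2 -0.5 -3.2] M [-0.02 -0.07  0.03] gap 0.039 j6 -0.15 tilt [-1.]
```

Request:
play_rows --pt "0 0 0 0 0 -0.001 0.3" --pt "0 0 0 0 0 -0.0015 0.3" --pt "0 0 0 0 0 -0.002 0.3" --pt "0 0 0 0 0 -0.002 0.3"

```text
clock: 20.65
tool_pos: [0.5426, -0.0394, 0.054]
ee_rot: [0.493, 0.507, -0.493, 0.507]
force: [-0.4, 1.3, -3.0]
finger_gap: 0.0392
```

```bash
python3 st.py
```

```text
t 20.65 tcp [ 0.5426 -0.0394  0.054 ] psi 0.0295 F [-0.4  1.3 -3. ] M [ 0.03  0.03 -0.06] gap 0.0392 j6 -0.15 tilt [-1.]
```

Request:
play_rows --pt "0 0 0 0 0 -0.0005 0.3" --pt "0 0 0 0 0 -0.001 0.3" --pt "0 0 0 0 0 -0.001 0.3"

```text
clock: 20.95
tool_pos: [0.5427, -0.0394, 0.0539]
ee_rot: [0.493, 0.507, -0.493, 0.507]
force: [-3.3, 0.9, 5.5]
finger_gap: 0.0393
```

```bash
python3 st.py
```

```text
t 20.95 tcp [ 0.5427 -0.0394  0.0539] psi 0.0295 F [-3.3  0.9  5.5] M [-0.02  0.61 -0.03] gap 0.0393 j6 -0.15 tilt [-1.]
```

Request:
play_rows --pt "0 0 0 0 0 0 0.6" --pt "0 0 0 0 0 0 0.65" --pt "0 0 0 0 0 0 0.65" --pt "0 0 0 0 0 0.03 0.65" --pt "0 0 0 0 0 0.06 0.65" --pt "0 0 0.15 0 0 0.09 0.65" --pt "0 0 0.3 0.02 0.04 0.1 0.65" --pt "0 0 0.45 0.04 0.08 0.1 0.65"

```text
clock: 21.75
tool_pos: [0.5851, 0.0405, 0.1564]
ee_rot: [0.367, 0.603, -0.365, 0.607]
force: [0.8, -1.0, -0.4]
finger_gap: 0.0557
```

Request:
play_rows --pt "0 0 0.15 0.01 0.05 0 0.65" --pt "0 0 0.3 0.02 0.1 0 0.65" --pt "0 0 0.45 0.026 0.141 0 0.65" --pt "0 0 0.6 0.026 0.141 0 0.65" --pt "0 0 0.75 0.026 0.141 0 0.65" --pt "0 0 0.9 0.026 0.141 -0.02 0.65" --pt "0 0 1.05 0.026 0.141 -0.05 0.65" --pt "0 0 1.1 0.026 0.141 -0.08 0.65"

```text
clock: 22.55
tool_pos: [0.6094, 0.182, 0.0728]
ee_rot: [-0.004, 0.706, 0.005, 0.708]
force: [0.7, -0.4, -0.4]
finger_gap: 0.0552
```

Request:
play_rows --pt "0 0 0 0 0 0 0.65" --pt "0 0 0 0 0 0 0.65" --pt "0 0 0 0 0 0 0.65"

```text
clock: 22.85
tool_pos: [0.61, 0.182, 0.0749]
ee_rot: [-0.002, 0.706, 0.003, 0.708]
force: [-0.1, 0.3, -0.8]
finger_gap: 0.0553
```

```bash
python3 st.py;python3 - <<'E'
from h import *
for n in("side","top"):
    p,d=r.camera(n);cv2.imwrite(f"pics/{n}9.png",p[:,:,::-1]);np.save(f"pics/{n}9.npy",d)
    if n=="side":crop(p,250,190,150,120,5,"pics/s9.png")
    else: crop(p,225,180,180,115,4,"pics/t9.png")
E
python3 st.py
```

```text
t 22.85 tcp [0.61   0.182  0.0749] psi 1.5784 F [-0.1  0.3 -0.8] M [0.04 0.05 0.  ] gap 0.0553 j6 -1.33 tilt [-1.]
t 22.95 tcp [0.6102 0.182  0.0753] psi 1.5788 F [-0.4  0.2 -0.1] M [0.   0.02 0.02] gap 0.0555 j6 -1.33 tilt [-1.]
```

View pics/s9.png

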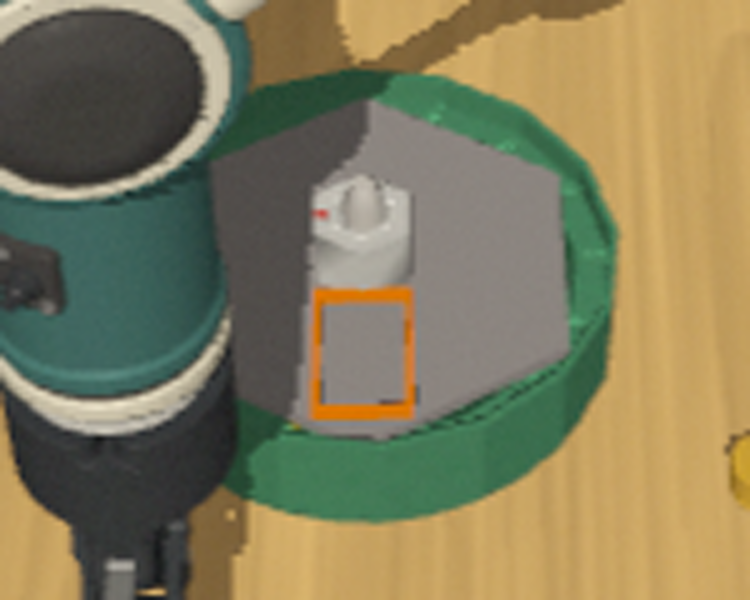

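View pics/t9.png

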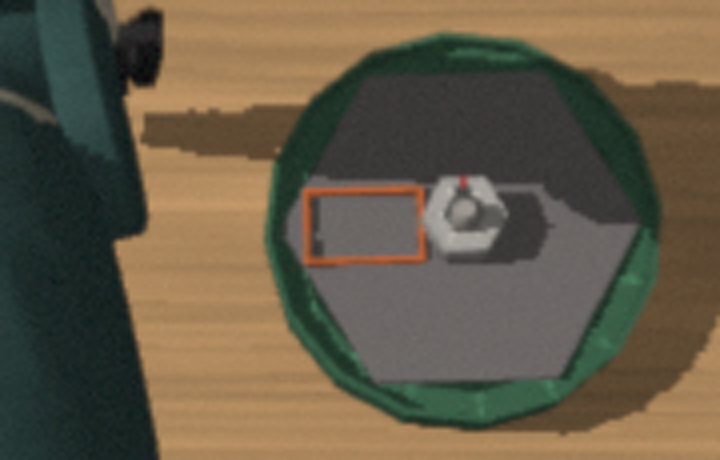

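The divider lies inside the rim with the post through the bore, and its pocket is at about (363,225) in the top crop. I'll measure its height and tilt, and the pocket.

```bash
python3 - <<'E'
from fit import *
C=cloud("top",np.load("pics/top9.npy"))
P=np.vstack([C[230:270,320:365].reshape(-1,3),C[205:218,320:350].reshape(-1,3),C[235:255,352:374].reshape(-1,3)]);
A=np.c_[P[:,:2]-P[:,:2].mean(0),np.ones(len(P))];c=np.linalg.lstsq(A,P[:,2],rcond=None)[0];res=P[:,2]-A@c;k=abs(res)<.004
c=np.linalg.lstsq(A[k],P[k,2],rcond=None)[0];print("plate slope,z",c.round(4),k.mean())
T=lambda P:un(P,225,180,4)
a=rect("pocket",T([(304,188),(424,187),(425,262),(306,264)]),.052)
h=atz("top",T([(443,176),(489,176),(508,213),(487,252),(443,255),(424,214)]),.076).mean(0);print("hub",h, "pocket-hub",a-h[:2],np.linalg.norm(a-h[:2]))
S=lambda P:un(P,250,190,5)
print("side pocket",atz("side",S([(315,289),(414,289),(414,419),(312,419)]),.052).round(4).tolist(),atz("side",S([(315,289),(414,289),(414,419),(312,419)]),.052).mean(0))
E
```

```text
plate slope,z [-0.4696  0.3377  0.0524] 0.07984790874524715
pocket [0.5404 0.0147] edges [66.1 42.  65.  42.6] yaw01 -1.552 yaw12 -3.117
hub [ 0.54174465 -0.03940694  0.076     ] pocket-hub [-0.00138805  0.05410002] 0.05411781966804941
side pocket [[0.5621, -0.0166, 0.052], [0.5199, -0.0172, 0.052], [0.5183, 0.0528, 0.052], [0.5599, 0.0535, 0.052]] [0.54004613 0.01815214 0.052     ]
```

```bash
python3 - <<'E'
from fit import *
C=cloud("top",np.load("pics/top9.npy"))
for x0,y0,x1,y1 in[(322,250,364,272),(306,232,328,240),(355,240,376,250),(318,200,360,220)]:
    P=C[y0:y1,x0:x1].reshape(-1,3);P=P[P[:,2]>0.02];print(len(P),np.median(P,0).round(4),P[:,2].std().round(4))
E
```

```text
924 [ 0.4865 -0.0431  0.0458] 0.0687
176 [0.5424 0.0132 0.0457] 0.0019
210 [ 0.5229 -0.0939  0.0458] 0.0721
840 [ 0.6019 -0.0346  0.0459] 0.0881
```

Plate top is at 45.8 mm across the plate, so the divider is home and level. Next, the strap.

Request:
play_rows --pt "0 0 0 -0.001 0 -0.03 0.65" --pt "0 0 0 -0.001 0 -0.05 0.65" --pt "0 0 0 -0.001 0 -0.06 0.65" --pt "0 0 0 -0.001 0 -0.065 0.65" --pt "0 0 0 -0.001 0 -0.065 0.65" --pt "0 0 0 -0.001 0 -0.065 0.2" --pt "0 0 0 -0.001 0 -0.065 0.1" --pt "0 0 0 -0.001 0 -0.065 0.1" --force 50

```text
clock: 23.75
tool_pos: [0.6088, 0.182, 0.0095]
ee_rot: [-0.003, 0.706, 0.003, 0.708]
force: [0.3, -0.2, 4.9]
finger_gap: 0.0245
```

Request:
play_rows --pt "0 0 0 0 0 0 0.1" --pt "0 0 0 0 0 0 0.1"

```text
clock: 23.95
tool_pos: [0.6088, 0.182, 0.0095]
ee_rot: [-0.003, 0.706, 0.003, 0.708]
force: [0.4, 0.4, 5.6]
finger_gap: 0.0243
```

```bash
python3 st.py
```

```text
t 23.95 tcp [0.6088 0.182  0.0095] psi 1.5795 F [0.4 0.4 5.6] M [0.03 0.07 0.06] gap 0.0243 j6 -1.33 tilt [-1.]
```

Request:
play_rows --pt "0 0 0 0 0 0.03 0.1" --pt "0 0 0 0 0 0.07 0.1" --pt "0 0 -0.15 0 -0.02 0.1 0.1" --pt "0 0 -0.3 -0.02 -0.06 0.1 0.1" --pt "0 0 -0.45 -0.04 -0.1 0.1 0.1" --pt "0 0 -0.6 -0.06 -0.14 0.1 0.1" --pt "0 0 -0.75 -0.068 -0.167 0.1 0.1" --pt "0 0 -0.9 -0.068 -0.167 0.1 0.1"

```text
clock: 24.75
tool_pos: [0.5372, 0.0115, 0.1073]
ee_rot: [0.307, 0.637, -0.309, 0.636]
force: [0.1, -0.5, -1.4]
finger_gap: 0.0238
```

Request:
play_rows --pt "0 0 -0.15 0 0 0 0.1" --pt "0 0 -0.3 0 0 0 0.1" --pt "0 0 -0.45 0 0 0 0.1" --pt "0 0 -0.6 0 0 0 0.1" --pt "0 0 -0.653 0 0 -0.015 0.1" --pt "0 0 -0.653 0 0 -0.03 0.1" --pt "0 0 -0.653 0 0 -0.03 0.1" --pt "0 0 -0.653 0 0 -0.03 0.1"

```text
clock: 25.55
tool_pos: [0.5385, 0.0147, 0.0769]
ee_rot: [0.492, 0.507, -0.494, 0.506]
force: [0.3, 0.6, -1.5]
finger_gap: 0.0242
```

```bash
python3 - <<'E'
from h import *
p,d=r.camera("side");crop(p,250,170,150,120,5,"pics/s10.png")
E
python3 st.py
```

```text
t 25.6 tcp [0.5393 0.0146 0.0777] psi 0.0272 F [-0.  -0.2 -0.3] M [ 0.07  0.03 -0.01] gap 0.0245 j6 -0.05 tilt [-1.]
```

View pics/s10.png

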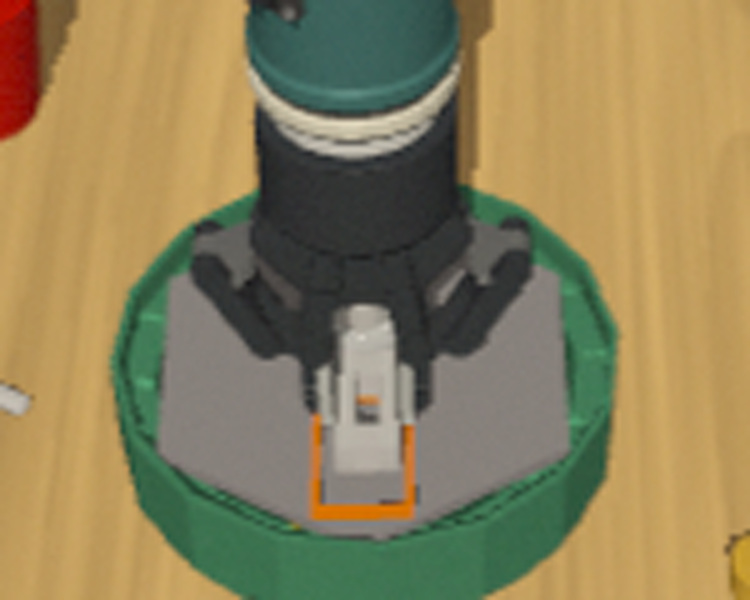

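Request:
play_rows --pt "0 0 0 0.001 0 -0.008 0.1" --pt "0 0 0 0.001 0 -0.014 0.1" --pt "0 0 0 0.001 0 -0.018 0.1" --pt "0 0 0 0.001 0 -0.02 0.1" --pt "0 0 0 0.001 0 -0.021 0.1" --pt "0 0 0 0.001 0 -0.021 0.1"

```text
clock: 26.2
tool_pos: [0.5404, 0.0146, 0.0568]
ee_rot: [0.493, 0.507, -0.493, 0.507]
force: [-0.4, 0.1, -1.3]
finger_gap: 0.0243
```

```bash
python3 st.py
```

```text
t 26.2 tcp [0.5404 0.0146 0.0568] psi 0.0265 F [-0.4  0.1 -1.3] M [ 0.02  0.03 -0.04] gap 0.0243 j6 -0.05 tilt [-1.]
```

Request:
play_rows --pt "0 0 0 0 0 -0.001 0.1" --pt "0 0 0 0 0 -0.001 0.1" --pt "0 0 0 0 0 -0.001 0.35" --pt "0 0 0 0 0 -0.001 0.5" --pt "0 0 0 0 0 -0.001 0.5" --pt "0 0 0 0 0 0.03 0.5" --pt "0 0 0 0 0 0.07 0.5" --pt "0 0 0 0 0 0.11 0.5"

```text
clock: 27.0
tool_pos: [0.5398, 0.0146, 0.1676]
ee_rot: [0.493, 0.507, -0.494, 0.506]
force: [1.4, 0.5, -0.4]
finger_gap: 0.0429
```

Request:
play_rows --pt "0 0 0 -0.02 -0.05 0.04 0.6" --pt "0 0 0 -0.03 -0.1 0.06 0.6" --pt "0 0 0 -0.04 -0.15 0.06 0.6" --pt "0 0 0 -0.05 -0.2 0.06 0.6" --pt "0 0 0 -0.06 -0.25 0.06 0.6" --pt "0 0 0 -0.07 -0.3 0.06 0.6" --pt "0 0 0 -0.07 -0.35 0.06 0.6" --pt "0 0 0 -0.07 -0.35 0.06 0.6"

```text
clock: 27.8
tool_pos: [0.4696, -0.3394, 0.2273]
ee_rot: [0.494, 0.505, -0.494, 0.506]
force: [-0.2, -0.3, 0.3]
finger_gap: 0.0515
```

```bash
python3 st.py;python3 - <<'E'
from fit import *
for n in("side","top"):
    p,d=r.camera(n);cv2.imwrite(f"pics/{n}11.png",p[:,:,::-1])
    if n=="side":crop(p,250,190,150,120,5,"pics/s11.png")
    else: crop(p,285,180,120,115,5,"pics/t11.png")
C=cloud("top",d)
for x0,y0,x1,y1,zl,zh in[(300,225,332,248,.056,.068),(322,250,364,272,.02,.08),(318,200,360,218,.02,.08)]:
    P=C[y0:y1,x0:x1].reshape(-1,3);P=P[(P[:,2]>zl)&(P[:,2]<zh)];print(len(P),np.median(P,0).round(4),P[:,2].std().round(4))
    if zh<.07:
        print(cv2.minAreaRect((P[:,:2]*1e3).astype(np.float32)),np.linalg.lstsq(np.c_[P[:,:2],np.ones(len(P))],P[:,2],rcond=None)[0].round(3))
E
python3 st.py
```

```text
t 27.8 tcp [ 0.4696 -0.3394  0.2273] psi 0.0234 F [-0.2 -0.3  0.3] M [ 0.   -0.03  0.01] gap 0.0515 j6 -0.69 tilt [-1.]
238 [0.5398 0.0122 0.0613] 0.0022
((540.5029907226562, 13.31125259399414), (37.93299102783203, 63.37860870361328), 0.3234800696372986) [-0.008  0.016  0.065]
922 [ 0.487  -0.044   0.0457] 0.002
751 [ 0.6041 -0.0347  0.0456] 0.002
t 27.9 tcp [ 0.4698 -0.3388  0.227 ] psi 0.0223 F [-0.1  0.5  0.7] M [0.05 0.01 0.07] gap 0.0512 j6 -0.69 tilt [-1.]
```

View pics/s11.png

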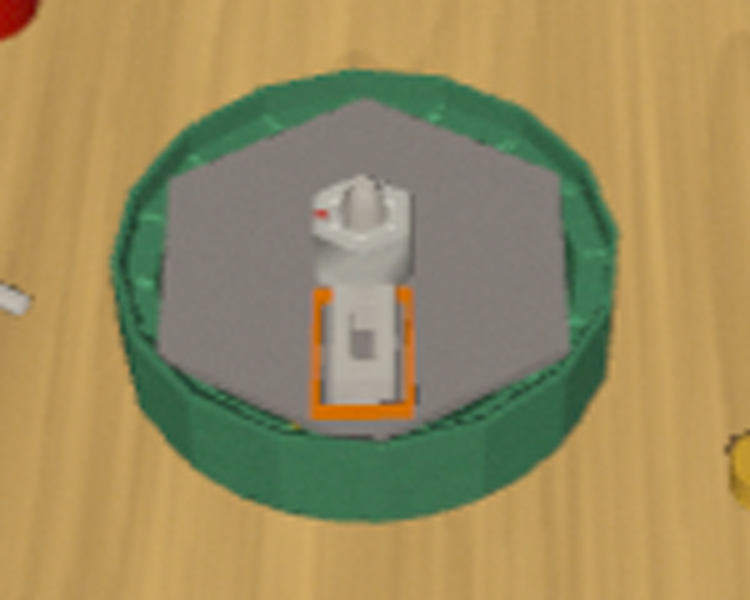

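View pics/top11.png

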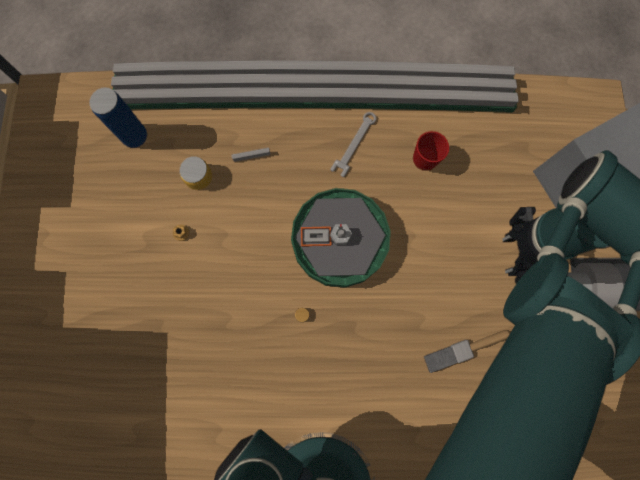

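Everything is in place: the strap's top is at 61.3 mm (62 expected), it is flat and centred, and nothing else on the bench has moved. I'm handing it in.

Request:
play_rows --pt "0 0 0 0 0 0 0.6" --pt "0 0 0 0 0 0 0.6" --pt "0 0 0 0 0 0 0.6" --pt "0 0 0 0 0 0 0.6"

```text
clock: 28.3
tool_pos: [0.4708, -0.3342, 0.227]
ee_rot: [0.493, 0.507, -0.493, 0.507]
force: [0.3, 0.3, -0.2]
finger_gap: 0.0513
```

```bash
python3 -c "
from bench import r
print(r.close_job())"
```

```text
the job is handed in; nothing more can be done
None
```

The clamping kit is packed and the job was handed in at about 28 s; the interface gives no verdict.

I stood the step block and T-nut in their cavities. I then lowered the divider over the post with its keyway already in line with the key, so it dropped home without turning. Last, I laid the strap in the pocket, let go of everything and drew the arm clear.

**Last checks from the cameras:**
- **Step block and T-nut:** both stood upright on the box floor before the divider covered them. Their tops were at about 34 mm, which is what was expected. The T-nut was within about 1 mm of its cavity centre and the step block about 2 mm off. They could not be seen again after that.
- **Divider:** the plate's top was at 45.7 mm on both sides of the post, so the underside is about 40 mm up and it lies level. The hub was within 1 mm of where I put the post axis.
- **Strap:** its top was at 61.3 mm against an expected 62 mm. It is flat and within about 2 mm of the pocket centre. The depth outline used for that also picked up the pocket walls, so it is a rough figure.
- **Other things on the bench:** in the last picture they all stand where they started.

**Readings that disagreed:**
- As I set the step block down it met about 8 N roughly 2 mm higher than expected, probably a fingertip on the cavity wall. It still settled fully once released.
- A first plane fit to the plate's tilt was useless because it included pixels off the plate. I replaced it with the spot heights above.

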